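# Scoop turquoise rough into the weighing bowl

### The job

Weigh out some turquoise: pick up the bench scoop by its handle, take up at least three of the turquoise chunks in one scoopful from the big compartment of the stone tray, and tip them from close above into the steel bowl of the scale. Then set the scoop back on the leather pad, standing flat on its pan and empty. Use the scoop and not the fingers on the turquoise, leave none lying outside bowl and compartment, and leave the other stones and everything else on the bench where they are.

Things in the scene. Friction and masses are not known exactly. Their poses are not given: they have to be found in the camera images.
- scoop: Loose bench scoop, 0.17 kg, about 210 mm long, on the pad. Metal pan, flat below: 100 mm long, 92 wide (87 inside), floor 3 thick, 1 at the open front lip; back wall 47 high, sides sloping from 47 to 3 at the lip. A dark wooden handle rises rearwards at 35 degrees from the back wall's top. Origin: underside of the pan's middle, 50 mm behind the lip. x to the lip, y across, z up from the floor.
- scoop_grip (a point): Middle of the scoop's wooden handle, where to grip it: 104 mm behind, 76 mm above the scoop's origin. Here it is straight and flat-sided, 22 mm wide (scoop's y), 24 deep, 82 long. Grip it across its width, fingers pointing straight down or leaning up to 30 degrees along the scoop's x; firmly (100 N), a loaded scoop sags at the nose. Axes as the scoop's.
- scoop_lip (a point): Middle of the scoop's front lip, at its underside: 50 mm ahead of the scoop's origin. Axes as the scoop's.
- scoop_load (a point): Middle of the space inside the scoop's pan, 20 mm above the scoop's origin; a chunk counts as in the scoop when its middle is within 62 mm of this point. Axes as the scoop's.
- pad: Brown leather bench pad, 190 mm (x) by 140 mm (y), 3 mm thick, fixed. Origin: centre of its underside. The scoop starts standing near its middle, handle towards the robot.
- tray: Pale wooden stone tray lined with black felt, fixed, 40 mm high, 264 mm long (x), 176 mm wide (y from -62 to +114): one big compartment and, along its +y side behind a 38 mm high black divider, a row of four small compartments; the two middle ones hold the orange and the tan stone. Origin: on the bench under the middle of the big compartment.
- compartment (a point): Middle of the felt floor of the tray's big compartment, 6 mm above the bench. Inside it is 250 mm long (x from -125 to +125) and 110 mm wide (y); its walls stand 34 mm above this floor, the divider at +y 32 mm. The turquoise chunks lie in the half away from the robot (+x), with x above -5 mm; the near half is empty. Axes as the tray's.
- scale: White bench scale, fixed, 230 mm (x) by 190 mm (y), with a dark display towards the robot and a round steel weighing bowl on top. Origin: on the bench under the bowl's centre; the white housing reaches from 135 mm before it (-x) to 95 mm behind it and is 44 mm high.
- bowl_in (a point): Centre of the inner floor of the scale's steel bowl, 56 mm above the bench. The bowl is 124 mm across at its floor and widens to 192 mm at its rim, 43 mm above this floor. Axes as the scale's.
- bowl_rim (a point): Centre of the mouth of the scale's bowl, 99 mm above the bench.
- turquoise0: One of the five blue-green turquoise chunks: tumbled, faceted lump about 35 x 31 x 25 mm, about 34 g, loose. Origin: its middle. Friction on scoop, felt and bowl about 0.32 to 0.44: the chunks stay on a slope of 12 degrees and slide off one of 30 degrees.
- turquoise1: One of the five blue-green turquoise chunks: tumbled, faceted lump about 35 x 31 x 25 mm, about 34 g, loose. Origin: its middle. Friction on scoop, felt and bowl about 0.32 to 0.44: the chunks stay on a slope of 12 degrees and slide off one of 30 degrees.
- turquoise2: One of the five blue-green turquoise chunks: tumbled, faceted lump about 35 x 31 x 25 mm, about 34 g, loose. Origin: its middle. Friction on scoop, felt and bowl about 0.32 to 0.44: the chunks stay on a slope of 12 degrees and slide off one of 30 degrees.
- turquoise3: One of the five blue-green turquoise chunks: tumbled, faceted lump about 35 x 31 x 25 mm, about 34 g, loose. Origin: its middle. Friction on scoop, felt and bowl about 0.32 to 0.44: the chunks stay on a slope of 12 degrees and slide off one of 30 degrees.
- turquoise4: One of the five blue-green turquoise chunks: tumbled, faceted lump about 35 x 31 x 25 mm, about 34 g, loose. Origin: its middle. Friction on scoop, felt and bowl about 0.32 to 0.44: the chunks stay on a slope of 12 degrees and slide off one of 30 degrees.
- carnelian: Orange stone, 34 x 28 x 22 mm, loose in a small compartment of the tray; not wanted. Origin: its middle.
- jasper: Tan stone, 34 x 27 x 22 mm, loose in the other small compartment of the tray; not wanted. Origin: its middle.
- mallet: Rawhide mallet lying on the bench at the right: head 85 mm long and 52 mm thick, handle 200 mm long. Bystander. Origin: on the bench under the head; the handle runs along its -x.
- wire_spool: White spool of copper wire standing on its flange, 72 mm across, 40 mm high. Bystander. Origin: centre of its underside.
- pliers: Blue-handled pliers lying on the bench, 160 mm long, 12 mm high. Bystander. Origin: on the bench under the pivot; jaws along +x.
- findings_jar: Amber glass jar with a steel cap, 60 mm across, 75 mm high. Bystander. Origin: centre of its underside.
- sorting_cup: Empty white plastic cup, 64 mm across its rim, 45 mm high. Bystander. Origin: centre of its underside.
Not all that is in view belongs to the job. Leave any green look-alike of the scoop alone.

How it is judged:
By the outcome, as a careful person would: the job done as asked, in the order asked, and still so for the second after the job is handed in, with the robot touching nothing.
It also fails if it takes over 72 s, if anything falls off the work surface, if the arm or the gripper's body presses on something with over 40 N, if the wrist force passes 120 N, or if a joint passes its speed limit or range.

### The arm

A 6-joint arm with a two-finger parallel gripper is mounted at the origin on the work surface. World frame = base frame: x ahead of the robot, y to its left, z up, the work surface at z = 0. Lengths are in m, angles in rad, forces in N, time in s.
With the tool pointing down it reaches from about 0.35 to 0.85 m from the base axis. Payload 8.1 kg.
Tool frame: the origin (TCP) lies at the very end of the fingers, on their centre line; the grasp point (between the pads) lies 19 mm behind it; z points along the fingers, y is the line along which they close (so a half turn about z gives the same grasp; the last joint's range is limited). The gripper opens to 93 mm and grips with 3 to 60 N. Pads are 15 mm wide; open, the fingers measure 128 mm over their backs; the gripper's body (75 mm by 188 mm) begins 65 mm behind the grasp point.
Start: joints at [1.138, 0.13, 1.488, -0, 1.523, -0.085], TCP at [0.204, 0.564, 0.186] pointing down, gripper open.
Joint ranges: [-2.96, 2.96], [-0.89, 2.26], [0.02, 2.5], [-1.34, 4.48], [0, 2.73], [-2.66, 2.66]. Speed limits (rad/s): [2.39, 2.39, 2.79, 3.14, 3.14, 3.14].

### API

Orientations are given as a rotation vector (axis times angle).
In Python, from plant import robot, imaging gives the robot as it stands.
- The arm moves only by the tool jog_arm, never from a script. Its argument "rows" is a list of rows, each a list of 2 entries, a list of its own where there are three numbers: the shift along the tool's x, y, z each as a share of 0.2 m, from -1 to 1, then the turn, a rotation vector about the tool's x, y, z each as a share of pi/2 rad, from -1 to 1. A call has 1 to 5 rows; each row is the pose to reach, as a shift and turn from the pose commanded when the call began, along the tool's axes at that moment; what a row does not reach only later rows make up. A row lasts 1/10 s, in which the tool goes at most 50 mm and 8.59 degrees, less where a joint would pass 70% of its speed; a pose out of reach is approached as far as the arm can. A call with a number of a shift or a turn outside -1 to 1 is refused whole. A call with a gripper value outside its range is refused whole. "hand" is the closure, from -1 (fully open) to 1 (shut), set as the call begins (left out, the last holds). The fingers move at their own pace and stop on an object; "squeeze" is the grip in N (left out, the last holds). Time passes only in rows, so rows that repeat a pose let the fingers close. It gives the time, the measured TCP pose, the force, the opening and the grip force at its end, in the units of the state.
- robot.read_state(): the state, without advancing time (a new reading comes with each control period).
- imaging.read_camera(name): name is "scene" or "top" or "wrist"; returns a dict with "frame" (400x640x3 uint8, red, green, blue), "vertical_fov" (degrees; the focal length in pixels is half the picture's height over the tangent of half this angle, whatever the lens; pixels are square), "cx", "cy" (the principal point, pixels), "k1" (the pictures are not rectified: a ray, as slopes to the right and down, at radius r is drawn at 1 + k1 r^2 times it, then the intrinsics apply), "R" (3x3) and "t" (3): a world point X has camera coordinates R X + t. Camera axes: x right, y down, z forward; pixel columns grow to the right and rows downward; lengths in m; the calibration is good to about 2 mm. A picture is of the moment at which its call begins. There is no depth.
- robot.close_job(): hands the job in; it is judged then, once.
The state is a dict: "t": time; "q": joint angles; "dq": joint speeds; "joint_torque": joint torques, N m; "tool_pos": TCP position; "orientation": TCP orientation; "force": force on the tool from outside, world axes, zero at the start; "wrist_torque": the same for the moment, N m; "opening": finger opening in m; "gripper_force": force on a finger pad.
Only numpy, scipy, OpenCV 4.12 (cv2) and the standard library are available. Lean on these libraries where they do the work, as an engineer would, in place of code of your own. Each camera call takes 0.05 s, during which the arm holds its last target. There are 200 camera calls.

## Working session

There is one attempt and no reset: what is moved stays moved. The work goes in short steps, Python scripts to look and compute and a tool call to move; the robot and the scene stay as the last step left them, time stands still between calls to the robot, and variables do not carry over. Pictures are saved under pics/ and viewed, at most 10 in all, crops included, and the job is handed in when it is done.

Besides the shell and the picture viewer there is one more tool, called after "Call:" as name(argument=value, ...) on one line, values as JSON. jog_arm: Moves the arm, as the interface text tells. Its arguments: {"type":"object","properties":{"rows":{"type":"array"},"hand":{"type":"number"},"squeeze":{"type":"number"}},"required":["rows"]}

```bash
ls; mkdir -p pics; cat > h.py <<'E'
import numpy as np, cv2
from scipy.spatial.transform import Rotation as Rn
from plant import robot, imaging
def cam(n):
    c=imaging.read_camera(n); c['f']=c['frame'].shape[0]/2/np.tan(np.radians(c['vertical_fov'])/2); return c
def ray(c,u,v):
    d=np.array([(u-c['cx'])/c['f'],(v-c['cy'])/c['f']]); s=d.copy()
    for _ in range(20): s=d/(1+c['k1']*(s@s))
    R=np.array(c['R']); return -R.T@np.array(c['t']), R.T@np.array([s[0],s[1],1])
def onz(c,u,v,z):
    o,d=ray(c,u,v); return o+d*(z-o[2])/d[2]
def proj(c,X):
    p=np.array(c['R'])@X+np.array(c['t']); s=p[:2]/p[2]; s=s*(1+c['k1']*(s@s))
    return s*c['f']+[c['cx'],c['cy']]
def save(c,n): cv2.imwrite('pics/'+n,cv2.cvtColor(c['frame'],cv2.COLOR_RGB2BGR))
E
python3 - <<'E'
from h import *
s=robot.read_state(); print(s)
for n in('top','scene'):
    c=cam(n); save(c,n+'0.png'); R=np.array(c['R']);print(n,-R.T@c['t'],R,c['f'],c['k1'])
E
```

```text
pics
{'t': 0.0, 'q': array([ 1.13762470e+00,  1.31204790e-01,  1.48927561e+00,  2.70413502e-05,
        1.52298892e+00, -8.53858564e-02]), 'dq': array([ 0.00171062,  0.00082328, -0.00103871, -0.00117444, -0.00125342,
        0.00062749]), 'joint_torque': array([ 3.70300859e-04, -5.59845471e+01, -4.91761851e+01,  7.68914027e-02,
        3.52701510e-02, -1.63186501e-04]), 'tool_pos': array([0.20418481, 0.56351705, 0.18486347]), 'orientation': array([-5.43465580e-01, -3.09371211e+00,  2.83798678e-03]), 'force': array([ 0.60182724, -0.31017193,  0.58338574]), 'wrist_torque': array([-0.03120657,  0.01327234, -0.01640685]), 'gripper_force': 0.0, 'opening': 0.09287916808215954}
top [ 0.45211282 -0.01679197  1.70043769] [[ 0.02524408 -0.99964402 -0.0086358 ]
 [-0.99841868 -0.02477722 -0.05046016]
 [ 0.05022823  0.00989597 -0.99868874]] 416.46472012114083 -0.02360981888807286
scene [1.29560746 0.73579104 0.95542381] [[-0.71236576  0.7017288   0.01056957]
 [ 0.44891927  0.46719707 -0.76170755]
 [-0.53945019 -0.5378695  -0.64783477]] 449.44842503789175 -0.11660272575831293
```

View pics/top0.png

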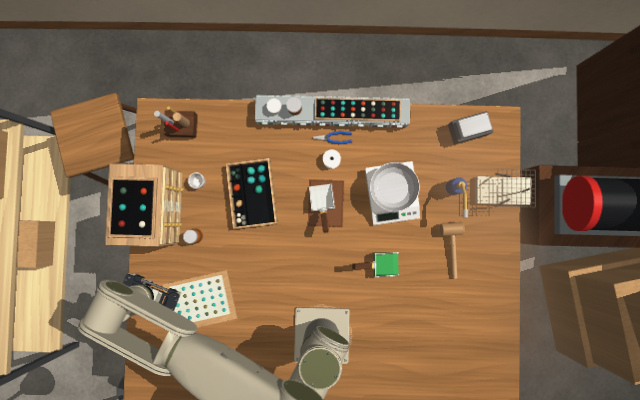

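View pics/scene0.png

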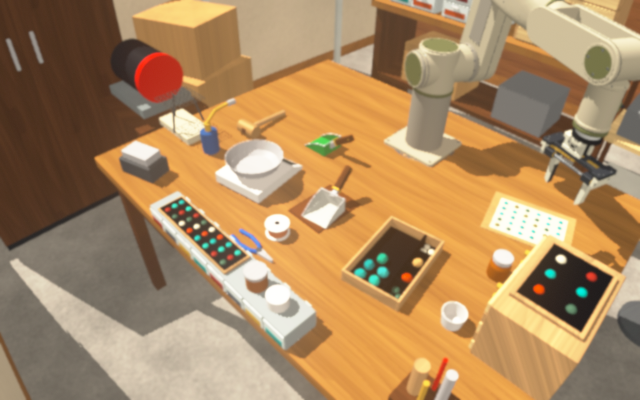

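The top view shows the tray at about (250,193) with five turquoise at its far end, the scoop on its pad at (322,200), handle down to (323,232), and the bowl at (393,187). The green look-alike is at (385,264). The scene view agrees. I'll enlarge the work area next.

```bash
python3 - <<'E'
from h import *
c=cam('top'); f=c['frame']; hsv=cv2.cvtColor(f,cv2.COLOR_RGB2HSV)
cr=f[150:250,220:430]; big=cv2.resize(cr,None,fx=3.8,fy=3.8,interpolation=cv2.INTER_CUBIC)
cv2.imwrite('pics/crop0.png',cv2.cvtColor(big,cv2.COLOR_RGB2BGR))
m=cv2.inRange(hsv,(75,80,60),(100,255,255)); m[:,:225]=0;m[:,275:]=0;m[:150]=0;m[235:]=0
n,l,st,ce=cv2.connectedComponentsWithStats(m)
for i in range(1,n):
    if st[i,4]>10: print('turq',ce[i],st[i,4],onz(c,*ce[i],.02))
# black felt
m=cv2.inRange(hsv,(0,0,0),(180,255,60)); m[:,:225]=0;m[:,277:]=0;m[:155]=0;m[232:]=0
k=cv2.morphologyEx(m,cv2.MORPH_CLOSE,np.ones((9,9)))
ct=max(cv2.findContours(k,0,2)[0],key=cv2.contourArea); r=cv2.minAreaRect(ct); print('felt',r)
for p in cv2.boxPoints(r): print(p,onz(c,*p,.03))
E
```

```text
turq [260.83673469 168.2244898 ] 49 [0.66707557 0.2628363  0.02      ]
turq [250.52830189 170.22641509] 53 [0.65790796 0.30457006 0.02      ]
turq [261.57446809 178.14893617] 47 [0.62664816 0.25847746 0.02      ]
turq [250.52941176 179.56862745] 51 [0.61978778 0.30323839 0.02      ]
turq [258.45098039 188.62745098] 51 [0.58369501 0.26975296 0.02      ]
felt ((251.04052734375, 193.3404083251953), (60.879634857177734, 38.86839294433594), 83.21102905273438)
[228.14423 165.4114 ] [0.67414217 0.39423387 0.03      ]
[266.74008 160.81665] [0.69647332 0.23826094 0.03      ]
[273.93683 221.26941] [0.45313692 0.20140779 0.03      ]
[235.34097 225.86417] [0.43073346 0.35613128 0.03      ]
```

View pics/crop0.png

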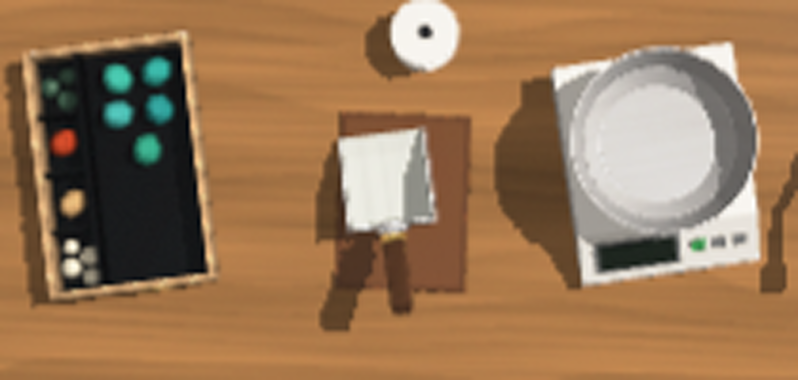

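The crop shows the tray's outer corners (24,50), (186,33), (214,278), (50,302); lip corners (338,142), (424,127); handle end (402,312); bowl rim about (574–758, 46–235).

```bash
python3 - <<'E'
from h import *
c=cam('top'); P=lambda x,y,z: onz(c,x/3.8+220-.37,y/3.8+150-.37,z)
print('tray');T=[P(*p,.04)[:2] for p in((24,50),(186,33),(214,278),(50,302))]
T=np.array(T);print(T); print('len',np.linalg.norm(T[0]-T[3]),np.linalg.norm(T[1]-T[2]),'wid',np.linalg.norm(T[0]-T[1]),np.linalg.norm(T[3]-T[2]))
xa=(T[0]+T[1]-T[2]-T[3]);a=np.arctan2(xa[1],xa[0]);print('tray yaw',np.degrees(a)); 
ya=np.array([-np.sin(a),np.cos(a)]);print('tray origin',T.mean(0)-ya*.026)
L=P(338,142,.006);M=P(424,127,.006);d=L-M;b=np.arctan2(-d[0],d[1]);print('lip',L,M,np.linalg.norm(d),'yaw',np.degrees(b))
# handle lower end (bottom edge lowest)
H1=P(402,312,.099);A=P(393,240,.060);h=A-H1;print('handle',A,H1,'yaw',np.degrees(np.arctan2(h[1],h[0])))
for n,x in(('L',(L+M)/2),):
  for bb in(b,np.arctan2(h[1],h[0])):
    o=x[:2]-.05*np.array([np.cos(bb),np.sin(bb)]);print('origin',o,'grip',o-.104*np.array([np.cos(bb),np.sin(bb)]))
# bowl rim
print('rim',[P(*p,.099) for p in((574,140),(758,140),(664,46),(664,236))])
S=[P(*p,.044)[:2] for p in((553,70),(733,42),(759,262),(583,286))];print('scale',S)
print('pad',[P(*p,.003)[:2] for p in((340,112),(470,117),(465,292),(335,285))])
w=cam('wrist');s=robot.read_state();Rt=Rn.from_rotvec(s['orientation']).as_matrix();print('tool',Rt); 
R=np.array(w['R']);print('wrist cam in tool',Rt.T@(-R.T@w['t']-s['tool_pos']),R@Rt,w['f'])
E
```

```text
tray
[[0.68322741 0.40106608]
 [0.70530816 0.22966627]
 [0.44728875 0.19189054]
 [0.41769185 0.36367017]]
len 0.26815590376695864 0.2607700557982723 wid 0.17281624784905067 0.1743106906807699
tray yaw 8.170644975559808
tray origin [0.56707421 0.27083719]
lip [0.59645996 0.06731778 0.006     ] [ 0.61488466 -0.02465366  0.006     ] 0.09379880684019844 yaw 11.328146162132297
handle [0.49139063 0.004845   0.06      ] [ 0.41800853 -0.00660362  0.099     ] yaw 8.867448389104785
origin [0.5566464  0.01151067] grip [ 0.4546725  -0.00891783]
origin [0.55626993 0.0136246 ] grip [ 0.45351298 -0.0024069 ]
rim [array([ 0.59645406, -0.17666746,  0.099     ]), array([ 0.60107999, -0.36325782,  0.099     ]), array([ 0.69467205, -0.26635366,  0.099     ]), array([ 0.50133417, -0.26954873,  0.099     ])]
scale [array([ 0.67472502, -0.15865281]), array([ 0.70904553, -0.34748026]), array([ 0.47831161, -0.37797186]), array([ 0.4486974 , -0.19457022])]
pad [array([0.62918134, 0.0661961 ]), array([ 0.62718631, -0.07390401]), array([ 0.43903293, -0.07287956]), array([0.44299446, 0.0665041 ])]
tool [[-9.40131330e-01  3.40812154e-01 -3.97075641e-04]
 [ 3.40812371e-01  9.40130985e-01 -8.11510219e-04]
 [ 9.67305678e-05 -8.98254473e-04 -9.99999592e-01]]
wrist cam in tool [ 0.07163931 -0.00052118 -0.19814507] [[ 2.15827118e-04  9.99999516e-01  9.59749619e-04]
 [-9.65889997e-01  4.56994866e-04 -2.58952320e-01]
 [-2.58952633e-01 -8.71123624e-04  9.65889629e-01]] 321.09424575040134
```

```bash
cat >> h.py <<'E'
R0=np.diag([-1.,1,-1])
def Rs(yaw,p): return Rn.from_euler('ZY',[yaw,p],degrees=True).as_matrix()   # scoop rotation, p nose-down +
def tool(yaw,tilt,pos): return np.array(pos,float),Rs(yaw,tilt)@R0           # tilt = pitch-lean
def now():
    s=robot.read_state(); return np.array(s['tool_pos']),Rn.from_rotvec(s['orientation']).as_matrix()
def plan(*targets,start=None,maxd=.2,maxa=40):
    p,R=start or now()
    for P,Q in targets:
        rv=Rn.from_matrix(R.T@Q).as_rotvec(); d=np.linalg.norm(P-p); a=np.degrees(np.linalg.norm(rv))
        k=max(1,int(np.ceil(max(d/maxd,a/maxa)-1e-6)))
        for i in range(k):
            dp=(P-p)/(k-i); r=Rn.from_matrix(R.T@Q).as_rotvec()/(k-i)
            print(np.round(R.T@dp/.2,3).tolist(),np.round(r/(np.pi/2),3).tolist(),'d %.3f a %.0f'%(np.linalg.norm(dp),np.degrees(np.linalg.norm(r))))
            p=p+dp; R=R@Rn.from_rotvec(r).as_matrix()
        print('--',np.round(P,3))
E
python3 - <<'E'
from h import *
plan(tool(9,0,(.44,-.006,.22)))
E
```

```text
[-0.52, -0.569, -0.043] [-0.0, -0.0, -0.08] d 0.154 a 7
[-0.444, -0.63, -0.043] [-0.0, -0.0, -0.08] d 0.154 a 7
[-0.361, -0.681, -0.043] [-0.0, -0.0, -0.08] d 0.154 a 7
[-0.272, -0.721, -0.043] [-0.0, -0.0, -0.08] d 0.154 a 7
-- [ 0.44  -0.006  0.22 ]
```

Call:
jog_arm(rows=[[[-0.52,-0.57,-0.043],[0,0,-0.08]],[[-0.52,-0.57,-0.043],[0,0,-0.08]],[[-0.52,-0.57,-0.043],[0,0,-0.08]],[[-0.52,-0.57,-0.043],[0,0,-0.08]]], hand=-1)

```text
t: 0.65
tool_pos: [0.2651, 0.4177, 0.1946]
orientation: [0.353, 3.121, -0.002]
force: [0.5, 1.2, 0.1]
opening: 0.0928
gripper_force: 0.0
```

Call:
jog_arm(rows=[[[-0.444,-0.63,-0.043],[0,0,-0.08]],[[-0.444,-0.63,-0.043],[0,0,-0.08]],[[-0.444,-0.63,-0.043],[0,0,-0.08]],[[-0.444,-0.63,-0.043],[0,0,-0.08]]])

```text
t: 1.05
tool_pos: [0.3243, 0.2754, 0.2037]
orientation: [0.159, 3.136, -0.001]
force: [-0.4, 0.0, 0.2]
opening: 0.0929
gripper_force: 0.0
```

Call:
jog_arm(rows=[[[-0.36,-0.68,-0.043],[0,0,-0.08]],[[-0.36,-0.68,-0.043],[0,0,-0.08]],[[-0.36,-0.68,-0.043],[0,0,-0.08]],[[-0.36,-0.68,-0.043],[0,0,-0.08]]])

```text
t: 1.45
tool_pos: [0.3824, 0.1334, 0.2122]
orientation: [-0.039, 3.14, -0.001]
force: [-0.2, 0.8, -0.3]
opening: 0.0934
gripper_force: 0.0
```

Call:
jog_arm(rows=[[[-0.27,-0.72,-0.043],[0,0,-0.08]],[[-0.27,-0.72,-0.043],[0,0,-0.08]],[[-0.27,-0.72,-0.043],[0,0,-0.08]],[[-0.27,-0.72,-0.043],[0,0,-0.08]],[[-0.27,-0.72,-0.043],[0,0,-0.08]]])

```text
t: 1.95
tool_pos: [0.4394, -0.0058, 0.2201]
orientation: [0.239, -3.132, -0.001]
force: [-0.2, 1.0, -0.1]
opening: 0.093
gripper_force: 0.0
```

```bash
python3 - <<'E'
from h import *
s=robot.read_state();print(s['t'],s['q'],s['tool_pos'],s['orientation'])
w=cam('wrist');save(w,'w1.png')
for yaw,o in((9,(.5565,.0125,.003)),):
    for q in((.05,.045,.003),(.05,-.045,.003),(-.05,.045,.047),(-.05,-.045,.047),(-.104,0,.088)):
        print(q,proj(w,np.array(o)+Rs(yaw,0)@np.array(q)))
E
```

```text
1.95 [-1.30554387e-01 -3.27827499e-01  1.85479688e+00  6.06190142e-04
  1.61542493e+00 -1.85355944e+00] [ 0.43937725 -0.00580079  0.22009167] [ 2.38849926e-01 -3.13183734e+00 -1.18916419e-03]
(0.05, 0.045, 0.003) [351.66184685 291.18432047]
(0.05, -0.045, 0.003) [289.18268348 291.43503217]
(-0.05, 0.045, 0.047) [356.97019554 236.96232525]
(-0.05, -0.045, 0.047) [283.3690876  237.27447992]
(-0.104, 0, 0.088) [319.99537584 202.95433557]
```

View pics/w1.png

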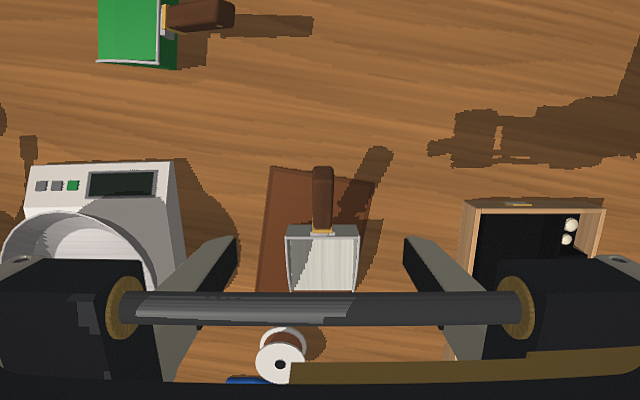

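The wrist view shows the scoop handle from (322,168) to (321,232) and the pan's back wall near v≈235; image right is +y. I'll measure the handle and back wall by colour.

```bash
python3 - <<'E'
from h import *
w=cam('wrist');f=w['frame'];g=f.astype(int)
for v in (172,180,190,200,210,220): # handle: dark brown run around 322
    row=g[v,295:350]; print(v,'R',row[8:48:2,0].tolist())
hsv=cv2.cvtColor(f,cv2.COLOR_RGB2HSV)
for v in(226,230,234,238,250,270,288):
    m=np.where((hsv[v,270:380,1]<60)&(hsv[v,270:380,2]>60))[0]+270; print(v,m.min() if len(m) else 0,m.max() if len(m) else 0)
for u in(286,290,300,310,335,345,352,356):
    m=np.where((hsv[215:250,u,1]<60)&(hsv[215:250,u,2]>60))[0]+215; print('col',u,m.min() if len(m) else 0)
big=cv2.resize(f[150:300,250:400],None,fx=4,fy=4,interpolation=cv2.INTER_CUBIC); cv2.imwrite('pics/w1c.png',cv2.cvtColor(big,cv2.COLOR_RGB2BGR))
E
```

```text
172 R [97, 78, 74, 77, 71, 84, 74, 73, 73, 76, 74, 71, 69, 67, 43, 161, 158, 157, 157, 156]
180 R [114, 112, 112, 115, 85, 91, 88, 89, 89, 87, 82, 80, 81, 76, 57, 104, 99, 98, 99, 99]
190 R [114, 113, 112, 114, 86, 90, 87, 85, 83, 79, 77, 78, 78, 76, 44, 113, 112, 112, 112, 111]
200 R [111, 112, 113, 112, 90, 90, 86, 84, 83, 80, 76, 77, 78, 73, 35, 114, 115, 95, 100, 66]
210 R [112, 111, 112, 112, 94, 89, 85, 85, 82, 80, 78, 76, 80, 68, 71, 113, 111, 111, 120, 65]
220 R [112, 113, 114, 114, 146, 82, 83, 80, 81, 78, 77, 82, 84, 67, 72, 67, 66, 67, 68, 67]
226 287 354
230 286 356
234 285 357
238 283 359
250 284 358
270 286 356
288 288 353
col 286 229
col 290 225
col 300 225
col 310 225
col 335 225
col 345 225
col 352 225
col 356 230
```

View pics/w1c.png

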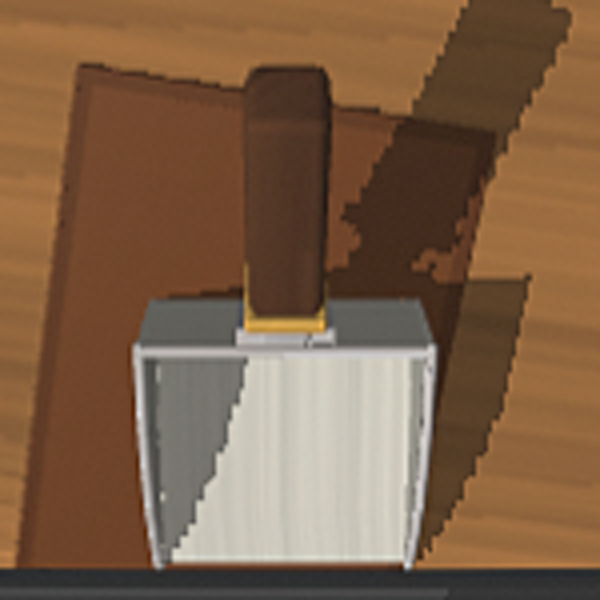

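```bash
cat >> h.py <<'E'
LEAN=15.
# tool pose for scoop: point q (scoop frame) at world X with yaw, pitch
def sc(X,q,yaw,p):
    R=Rs(yaw,p); G=np.array(X,float)+R@(np.array([-.104,0,.076])-np.array(q)); Q=R@Rs(0,-LEAN)@R0
    return G+.019*Q[:,2],Q
E
python3 - <<'E'
from h import *
g=sc((.5565,.0138,.003),(0,0,0),9,0); z=g[1][:,2]
plan((g[0]-.08*z,g[1]),g)
E
```

```text
[0.003, -0.005, 0.41] [0.001, -0.167, -0.001] d 0.082 a 15
-- [ 0.438 -0.005  0.138]
[0.0, 0.0, 0.4] [-0.0, -0.0, 0.0] d 0.080 a 0
-- [ 0.459 -0.002  0.061]
```

Call:
jog_arm(rows=[[[0.003,-0.005,0.41],[0,-0.167,0]],[[0.003,-0.005,0.41],[0,-0.167,0]],[[0.003,-0.005,0.41],[0,-0.167,0]],[[0.003,-0.005,0.41],[0,-0.167,0]]])

```text
t: 2.45
tool_pos: [0.433, -0.0042, 0.1326]
orientation: [-0.225, 2.882, 0.035]
force: [1.3, -0.6, 1.7]
opening: 0.0932
gripper_force: 0.0
```

Call:
jog_arm(rows=[[[0,0,0.1],[0,0,0]],[[0,0,0.2],[0,0,0]],[[0,0,0.3],[0,0,0]],[[0,0,0.4],[0,0,0]],[[0,0,0.4],[0,0,0]]])

```text
t: 2.95
tool_pos: [0.463, -0.0029, 0.0648]
orientation: [-0.226, 2.869, 0.029]
force: [0.6, -1.4, 0.3]
opening: 0.0931
gripper_force: 0.0
```

```bash
python3 - <<'E'
from h import *
g=sc((.5565,.0138,.003),(0,0,0),9,0); plan(g)
s=robot.read_state();print(s['q'],s['force'])
E
```

```text
[0.025, 0.009, 0.014] [-0.001, 0.002, -0.0] d 0.006 a 0
-- [ 0.459 -0.002  0.061]
[-0.19769915 -0.48320439  2.28045607  0.10131406  1.09755392 -1.9604735 ] [ 0.64377221 -1.35245984  0.30580196]
```

Call:
jog_arm(rows=[[[0.025,0.009,0.014],[0,0.002,0]],[[0.025,0.009,0.014],[0,0.002,0]],[[0.025,0.009,0.014],[0,0.002,0]]])

```text
t: 3.25
tool_pos: [0.4562, -0.0024, 0.0592]
orientation: [-0.224, 2.872, 0.028]
force: [-0.1, -0.2, 0.2]
opening: 0.0932
gripper_force: 0.0
```

Call:
jog_arm(rows=[[[0,0,0],[0,0,0]],[[0,0,0],[0,0,0]],[[0,0,0],[0,0,0]],[[0,0,0],[0,0,0]],[[0,0,0],[0,0,0]]], hand=1, squeeze=60)

```text
t: 3.75
tool_pos: [0.4547, -0.0024, 0.0571]
orientation: [-0.223, 2.874, 0.029]
force: [-0.2, -0.3, 0.8]
opening: 0.058
gripper_force: 0.0
```

Call:
jog_arm(rows=[[[0,0,0],[0,0,0]],[[0,0,0],[0,0,0]],[[0,0,0],[0,0,0]]])

```text
t: 4.05
tool_pos: [0.4547, -0.0024, 0.0571]
orientation: [-0.223, 2.874, 0.029]
force: [-0.2, 0.1, -0.1]
opening: 0.0338
gripper_force: 0.0
```

```bash
python3 - <<'E'
from h import *
g=sc((.5565,.0138,.003),(0,0,0),9,0); plan(g)
s=robot.read_state();print(s['force'],s['wrist_torque'],s['opening'])
E
```

```text
[-0.024, 0.0, -0.012] [-0.0, -0.002, -0.001] d 0.005 a 0
-- [ 0.459 -0.002  0.061]
[-0.15912374  0.05273579 -0.11501299] [0.0245381  0.09328981 0.06782418] 0.03382838346228078
```

Call:
jog_arm(rows=[[[-0.024,0,-0.012],[0,0,0]],[[-0.024,0,-0.012],[0,0,0]],[[-0.024,0,-0.012],[0,0,0]],[[-0.024,0,-0.012],[0,0,0]],[[-0.024,0,-0.012],[0,0,0]]], hand=0)

```text
t: 4.55
tool_pos: [0.4586, -0.0018, 0.0605]
orientation: [-0.223, 2.875, 0.029]
force: [-0.3, -0.4, -0.2]
opening: 0.0465
gripper_force: 0.0
```

Call:
jog_arm(rows=[[[0,0,0],[0,0,0]],[[0,0,0],[0,0,0]],[[0,0,0],[0,0,0]],[[0,0,0],[0,0,0]],[[0,0,0],[0,0,0]]], hand=1)

```text
t: 5.05
tool_pos: [0.4587, -0.0017, 0.0606]
orientation: [-0.223, 2.874, 0.029]
force: [-0.7, 0.3, -0.4]
opening: 0.0207
gripper_force: 60.0
```

Call:
jog_arm(rows=[[[0,0,0],[0,0,0]],[[0,0,0],[0,0,0]],[[0,0,0],[0,0,0]]])

```text
t: 5.35
tool_pos: [0.4586, -0.0017, 0.0606]
orientation: [-0.223, 2.875, 0.029]
force: [-0.8, -0.6, -0.1]
opening: 0.0205
gripper_force: 60.0
```

```bash
python3 - <<'E'
from h import *
g=sc((.5565,.0138,.003),(0,0,0),9,0); plan(g)
s=robot.read_state();print(s['force'],s['wrist_torque'],s['opening'],s['gripper_force'])
E
```

```text
[-0.0, 0.0, -0.0] [-0.0, -0.002, -0.001] d 0.000 a 0
-- [ 0.459 -0.002  0.061]
[-0.82050442 -0.63674189 -0.14453102] [0.19205445 0.22850152 0.05046342] 0.020502878089974357 59.995248913764954
```

```bash
cat >> h.py <<'E'
TO=np.array([.567,.271]);TY=8.3
def tr(x,y,z): 
    v=Rs(TY,0)@np.array([x,y,0]); return np.array([TO[0]+v[0],TO[1]+v[1],z])
E
python3 - <<'E'
from h import *
plan(sc((.5565,.0138,.093),(0,0,0),9,-4),sc(tr(-.064,0,.093),(0,0,0),TY,-4),maxd=.14)
E
```

```text
[-0.088, 0.0, -0.406] [-0.0, -0.046, -0.001] d 0.083 a 4
-- [ 0.455 -0.002  0.144]
[0.032, 0.636, -0.011] [0.001, -0.0, 0.004] d 0.127 a 0
[0.035, 0.636, -0.012] [0.001, -0.0, 0.004] d 0.127 a 0
-- [0.402 0.247 0.144]
```

Call:
jog_arm(rows=[[[-0.022,0,-0.1],[0,-0.012,0]],[[-0.044,0,-0.2],[0,-0.023,0]],[[-0.066,0,-0.3],[0,-0.035,0]],[[-0.088,0,-0.406],[0,-0.046,0]],[[-0.088,0,-0.406],[0,-0.046,0]]])

```text
t: 5.85
tool_pos: [0.4564, -0.0029, 0.1467]
orientation: [-0.217, 2.797, 0.034]
force: [1.4, -0.4, -2.2]
opening: 0.021
gripper_force: 60.0
```

Call:
jog_arm(rows=[[[0.007,0.127,-0.002],[0,0,0]],[[0.014,0.254,-0.004],[0,0,0]],[[0.02,0.382,-0.006],[0,0,0.002]],[[0.026,0.509,-0.008],[0,0,0.003]],[[0.032,0.636,-0.011],[0,0,0.004]]])

```text
t: 6.35
tool_pos: [0.4277, 0.123, 0.1418]
orientation: [-0.208, 2.805, 0.037]
force: [0.3, 0.8, -1.9]
opening: 0.0203
gripper_force: 60.0
```

Call:
jog_arm(rows=[[[0.007,0.127,-0.002],[0,0,0]],[[0.014,0.254,-0.004],[0,0,0]],[[0.02,0.382,-0.006],[0,0,0.002]],[[0.028,0.509,-0.008],[0,0,0.003]],[[0.035,0.636,-0.012],[0,0,0.004]]])

```text
t: 6.85
tool_pos: [0.4014, 0.2478, 0.1419]
orientation: [-0.201, 2.806, 0.038]
force: [0.8, -0.5, -2.5]
opening: 0.021
gripper_force: 60.0
```

Call:
jog_arm(rows=[[[0,0,0],[0,0,0]],[[0,0,0],[0,0,0]],[[0,0,0],[0,0,0]],[[0,0,0],[0,0,0]],[[0,0,0],[0,0,0]]])

```text
t: 7.35
tool_pos: [0.4028, 0.2462, 0.1438]
orientation: [-0.198, 2.804, 0.039]
force: [0.4, -0.3, -2.3]
opening: 0.0205
gripper_force: 60.0
```

```bash
python3 - <<'E'
from h import *
plan(sc(tr(-.064,0,.093),(0,0,0),TY,-4)); s=robot.read_state();print(s['t'],s['q'],s['opening'])
w=cam('wrist');c=cam('top');sn=cam('scene')
T=sc(tr(-.064,0,.093),(0,0,0),TY,-4); o=tr(-.064,0,.093)
A=w['frame'][130:330,180:480]
for n,cc in(('w',w),('t',c),('s',sn)):
    print(n,[np.round(proj(cc,o+Rs(TY,-4)@np.array(q)),1).tolist() for q in((.05,.046,.002),(.05,-.046,.002),(-.05,.046,.047),(-.05,-.046,.047))],'comp',[np.round(proj(cc,tr(*q,.04)),1).tolist() for q in((.125,.055),(.125,-.055),(-.125,-.055),(-.125,.055))])
B=sn['frame'][200:320,320:470]; C=c['frame'][150:240,220:300]
r=lambda im,W,H:cv2.resize(im,(W,H),interpolation=cv2.INTER_CUBIC)
out=np.zeros((600,800,3),np.uint8); out[:300,:450]=r(A,450,300); out[300:,:375]=r(B,375,300); out[300:,400:667]=r(C,267,300)
cv2.imwrite('pics/m2.png',cv2.cvtColor(out,cv2.COLOR_RGB2BGR))
E
```

```text
[0.004, 0.004, -0.0] [0.002, -0.0, -0.003] d 0.001 a 0
-- [0.402 0.247 0.144]
7.35 [ 0.54930342 -0.57069884  2.20590869 -0.1349998   1.20198022 -1.13300245] 0.020460281976703232
w [[365.2, 317.6], [277.1, 318.0], [381.8, 275.4], [261.2, 276.0]] comp [[359.0, 343.3], [282.9, 343.6], [265.5, 198.5], [376.0, 198.1]]
t [[243.2, 196.3], [266.8, 193.5], [244.1, 222.8], [268.4, 219.9]] comp [[240.2, 163.2], [267.3, 159.9], [274.3, 221.8], [247.0, 225.0]]
s [[405.5, 239.6], [376.0, 224.9], [425.5, 208.4], [396.4, 195.1]] comp [[378.8, 288.5], [343.3, 268.4], [391.1, 217.1], [424.0, 233.0]]
```

View pics/m2.png

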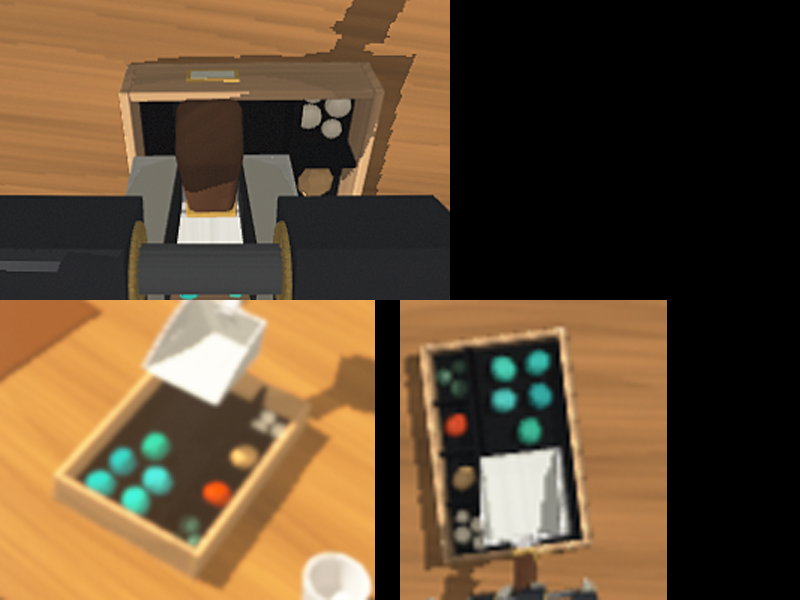

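The montage shows the scoop centred over the near half of the compartment (lip corners in the top view ≈ (244,197) and (268,194)), ahead of it the five chunks, all clear of the lip.

```bash
python3 - <<'E'
from h import *
L=(.05,0,0)
plan(sc(tr(-.016,.001,.03),L,TY,1.5),sc(tr(-.016,.001,.0085),L,TY,1.5))
E
```

```text
[0.073, 0.006, 0.252] [0.002, 0.061, -0.002] d 0.053 a 6
-- [0.405 0.248 0.092]
[0.025, -0.0, 0.105] [0.0, -0.0, 0.0] d 0.021 a 0
-- [0.405 0.248 0.07 ]
```

Call:
jog_arm(rows=[[[0.025,0.002,0.084],[0,0.02,0]],[[0.049,0.004,0.168],[0,0.041,0]],[[0.073,0.006,0.252],[0.002,0.061,-0.002]],[[0.073,0.006,0.252],[0.002,0.061,-0.002]],[[0.073,0.006,0.252],[0.002,0.061,-0.002]]])

```text
t: 8.0
tool_pos: [0.4048, 0.2484, 0.0914]
orientation: [-0.21, 2.899, 0.024]
force: [0.3, 0.1, -1.7]
opening: 0.0208
gripper_force: 60.0
```

Call:
jog_arm(rows=[[[0.008,0,0.035],[0,0,0]],[[0.017,0,0.07],[0,0,0]],[[0.025,0,0.105],[0,0,0]],[[0.025,0,0.105],[0,0,0]],[[0.025,0,0.105],[0,0,0]]])

```text
t: 8.5
tool_pos: [0.4047, 0.2487, 0.0698]
orientation: [-0.211, 2.899, 0.025]
force: [0.1, -0.6, -1.7]
opening: 0.0211
gripper_force: 60.0
```

```bash
python3 - <<'E'
from h import *
s=robot.read_state();print(s['t'],s['q'],s['force'],s['wrist_torque'])
L=(.05,0,0)
plan(sc(tr(-.016,.001,.0065),L,TY,1.5))
c=cam('top');sn=cam('scene');C=c['frame'][150:240,220:300];B=sn['frame'][200:320,320:470]
r=lambda im,W,H:cv2.resize(im,(W,H),interpolation=cv2.INTER_CUBIC)
out=np.hstack([r(B,375,300),r(C,267,300)])
cv2.imwrite('pics/m3.png',cv2.cvtColor(out,cv2.COLOR_RGB2BGR))
o=tr(-.016,.001,.0085)
print([np.round(proj(sn,o+Rs(TY,1.5)@np.array(q)),1).tolist() for q in((0,.046,.002),(0,-.046,.002))])
E
```

```text
8.5 [ 0.51621838 -0.38038642  2.19276093 -0.09445821  1.11096755 -1.16716895] [ 0.09609193 -0.56142224 -1.74992695] [ 0.02602917  0.27861037 -0.03002861]
[0.001, -0.002, 0.009] [0.0, -0.0, 0.0] d 0.002 a 0
-- [0.405 0.248 0.068]
[[401.7, 261.4], [373.7, 246.7]]
```

View pics/m3.png

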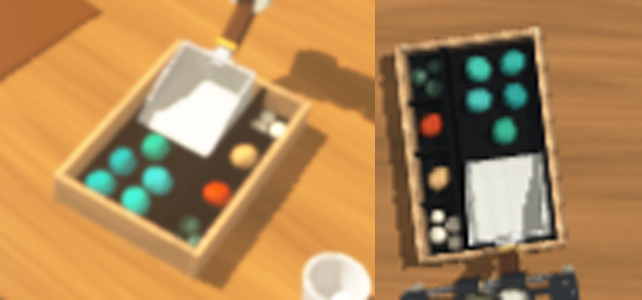

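The scoop lies in the near half between divider and wall, lip just short of the nearest chunk. I'll lower to contact, then push.

Call:
jog_arm(rows=[[[0,-0.002,0.005],[0,0,0]],[[0,-0.002,0.01],[0,0,0]],[[0.001,-0.002,0.01],[0,0,0]],[[0.001,-0.002,0.01],[0,0,0]]])

```text
t: 9.0
tool_pos: [0.4053, 0.2484, 0.068]
orientation: [-0.211, 2.899, 0.025]
force: [-0.2, -0.4, -0.6]
opening: 0.0208
gripper_force: 60.0
```

```bash
python3 - <<'E'
from h import *
s=robot.read_state();print(s['t'],s['force'],s['wrist_torque'])
L=(.05,0,0)
plan(*[sc(tr(x,.001,.006),L,TY,1.5) for x in (.02,.06,.09,.118)])
E
```

```text
9.0 [-0.22285285 -0.40446093 -0.6095863 ] [ 0.0346602   0.12122573 -0.03698339]
[-0.173, -0.0, 0.044] [0.0, 0.0, 0.0] d 0.036 a 0
-- [0.441 0.254 0.068]
[-0.194, 0.0, 0.047] [-0.0, 0.0, -0.0] d 0.040 a 0
-- [0.48  0.259 0.068]
[-0.146, -0.0, 0.035] [0.0, 0.0, 0.0] d 0.030 a 0
-- [0.51  0.264 0.068]
[-0.136, 0.0, 0.033] [0.0, 0.0, 0.0] d 0.028 a 0
-- [0.538 0.268 0.068]
```

Call:
jog_arm(rows=[[[-0.035,0,0.0085],[0,0,0]],[[-0.07,0,0.017],[0,0,0]],[[-0.105,0,0.0255],[0,0,0]],[[-0.14,0,0.034],[0,0,0]],[[-0.175,0,0.043],[0,0,0]]])

```text
t: 9.5
tool_pos: [0.4416, 0.2536, 0.0676]
orientation: [-0.21, 2.899, 0.025]
force: [-1.2, 0.0, -0.8]
opening: 0.0207
gripper_force: 60.0
```

Call:
jog_arm(rows=[[[-0.039,0,0.0095],[0,0,0]],[[-0.078,0,0.019],[0,0,0]],[[-0.117,0,0.028],[0,0,0]],[[-0.155,0,0.0375],[0,0,0]],[[-0.194,0,0.047],[0,0,0]]])

```text
t: 10.0
tool_pos: [0.481, 0.2594, 0.0676]
orientation: [-0.211, 2.899, 0.025]
force: [-1.1, 0.6, -1.1]
opening: 0.0211
gripper_force: 60.0
```

Call:
jog_arm(rows=[[[-0.03,0,0.007],[0,0,0]],[[-0.06,0,0.014],[0,0,0]],[[-0.09,0,0.021],[0,0,0]],[[-0.12,0,0.028],[0,0,0]],[[-0.146,0,0.035],[0,0,0]]])

```text
t: 10.5
tool_pos: [0.5105, 0.2638, 0.0676]
orientation: [-0.211, 2.899, 0.025]
force: [-1.6, 0.0, 0.4]
opening: 0.0208
gripper_force: 60.0
```

```bash
python3 - <<'E'
from h import *
s=robot.read_state();print(s['t'],s['force'],s['wrist_torque'])
L=(.05,0,0)
plan(*[sc(tr(x,.001,.006),L,TY,1.5) for x in (.09,.118)])
c=cam('top');sn=cam('scene');C=c['frame'][150:240,220:300];B=sn['frame'][200:320,320:470]
r=lambda im,W,H:cv2.resize(im,(W,H),interpolation=cv2.INTER_CUBIC)
out=np.hstack([r(B,375,300),r(C,267,300)])
cv2.imwrite('pics/m4.png',cv2.cvtColor(out,cv2.COLOR_RGB2BGR))
E
```

```text
10.5 [-1.64146123  0.04903463  0.36061951] [0.02075923 0.46474414 0.00559216]
[0.003, -0.0, -0.0] [0.0, -0.0, 0.0] d 0.001 a 0
-- [0.51  0.264 0.068]
[-0.136, 0.0, 0.033] [0.0, -0.0, -0.0] d 0.028 a 0
-- [0.538 0.268 0.068]
```

View pics/m4.png

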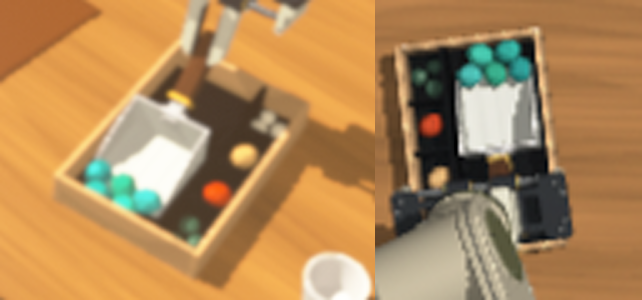

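The three nearest chunks lie in a row at the lip, two more against the far wall; I push on, slowly, watching force.

Call:
jog_arm(rows=[[[-0.02,0,0.005],[0,0,0]],[[-0.04,0,0.01],[0,0,0]],[[-0.06,0,0.015],[0,0,0]],[[-0.075,0,0.018],[0,0,0]]])

```text
t: 11.0
tool_pos: [0.5256, 0.266, 0.0676]
orientation: [-0.211, 2.899, 0.025]
force: [-2.1, -0.5, -0.0]
opening: 0.0206
gripper_force: 60.0
```

Call:
jog_arm(rows=[[[-0.015,0,0.0035],[0,0,0]],[[-0.03,0,0.007],[0,0,0]],[[-0.045,0,0.011],[0,0,0]],[[-0.06,0,0.015],[0,0,0]]])

```text
t: 11.4
tool_pos: [0.5377, 0.2678, 0.0674]
orientation: [-0.211, 2.899, 0.025]
force: [-3.1, -0.3, -0.3]
opening: 0.0205
gripper_force: 60.0
```

```bash
python3 - <<'E'
from h import *
s=robot.read_state();print(s['t'],s['force'],s['wrist_torque'])
L=(.05,0,0)
plan(*[sc(tr(x,.001,.006),L,TY,1.5) for x in (.118,)])
c=cam('top');sn=cam('scene');C=c['frame'][150:240,220:300];B=sn['frame'][200:320,320:470]
r=lambda im,W,H:cv2.resize(im,(W,H),interpolation=cv2.INTER_CUBIC)
out=np.hstack([r(B,375,300),r(C,267,300)])
cv2.imwrite('pics/m5.png',cv2.cvtColor(out,cv2.COLOR_RGB2BGR))
E
```

```text
11.4 [-3.06157279 -0.29665782 -0.29856559] [ 0.01061656  0.6080179  -0.03195303]
[0.0, -0.0, -0.001] [0.0, -0.0, 0.0] d 0.000 a 0
-- [0.538 0.268 0.068]
```

View pics/m5.png

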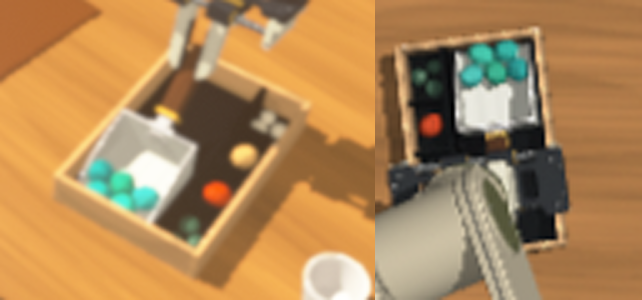

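All five chunks sit in the pan; the lip is about 7 mm from the far wall. I push 4 mm more, then pitch the nose up about the pan's back edge.

```bash
python3 - <<'E'
from h import *
B=(-.05,0,0)
a=sc(tr(.122,.001,.006),(.05,0,0),TY,1.5); plan(a)
st=a
for p in (-10,-22): 
    t=sc(tr(.021,.001,.0075),B,TY,p); plan(t,start=st); st=t
t=sc(tr(.013,.001,.105),B,TY,-22);plan(t,start=st)
E
```

```text
[-0.017, -0.0, 0.005] [0.0, 0.0, 0.0] d 0.003 a 0
-- [0.542 0.268 0.068]
[0.071, 0.0, 0.043] [-0.0, -0.128, -0.0] d 0.017 a 11
-- [0.53  0.267 0.056]
[0.068, -0.0, 0.041] [-0.0, -0.133, 0.0] d 0.016 a 12
-- [0.521 0.265 0.043]
[-0.261, -0.0, -0.413] [0.0, 0.0, 0.0] d 0.098 a 0
-- [0.513 0.264 0.14 ]
```

Call:
jog_arm(rows=[[[-0.01,0,0.002],[0,0,0]],[[-0.017,0,0.005],[0,0,0]],[[-0.017,0,0.005],[0,0,0]]])

```text
t: 11.8
tool_pos: [0.5413, 0.2683, 0.0673]
orientation: [-0.211, 2.899, 0.025]
force: [-0.5, 0.6, -1.0]
opening: 0.0207
gripper_force: 60.0
```

Call:
jog_arm(rows=[[[0.013,0,0.008],[0,-0.026,0]],[[0.028,0,0.017],[0,-0.051,0]],[[0.042,0,0.025],[0,-0.077,0]],[[0.056,0,0.034],[0,-0.102,0]],[[0.071,0,0.043],[0,-0.128,0]]])

```text
t: 12.3
tool_pos: [0.5301, 0.2668, 0.0565]
orientation: [-0.196, 2.695, 0.045]
force: [0.8, 0.1, -0.1]
opening: 0.0206
gripper_force: 60.0
```

Call:
jog_arm(rows=[[[0.013,0,0.008],[0,-0.027,0]],[[0.027,0,0.016],[0,-0.053,0]],[[0.041,0,0.025],[0,-0.08,0]],[[0.054,0,0.033],[0,-0.106,0]],[[0.068,0,0.041],[0,-0.133,0]]])

```text
t: 12.8
tool_pos: [0.5213, 0.2658, 0.0435]
orientation: [-0.181, 2.487, 0.063]
force: [1.2, -1.2, -0.1]
opening: 0.0207
gripper_force: 60.0
```

Call:
jog_arm(rows=[[[0,0,0],[0,0,0]],[[0,0,0],[0,0,0]],[[0,0,0],[0,0,0]]])

```text
t: 13.1
tool_pos: [0.5215, 0.2657, 0.0436]
orientation: [-0.18, 2.49, 0.062]
force: [-2.0, -0.6, 0.9]
opening: 0.0207
gripper_force: 60.0
```

```bash
python3 - <<'E'
from h import *
s=robot.read_state();print(s['t'],s['q'],s['force'],s['wrist_torque'])
plan(sc(tr(.021,.001,.0075),(-.05,0,0),TY,-22),sc(tr(.013,.001,.105),(-.05,0,0),TY,-22))
c=cam('top');sn=cam('scene');C=c['frame'][150:240,220:300];B=sn['frame'][200:320,320:470]
r=lambda im,W,H:cv2.resize(im,(W,H),interpolation=cv2.INTER_CUBIC)
out=np.hstack([r(B,375,300),r(C,267,300)])
cv2.imwrite('pics/m6.png',cv2.cvtColor(out,cv2.COLOR_RGB2BGR))
E
```

```text
13.1 [ 0.54939215 -0.31399425  2.33878093 -0.4620259   0.55886946 -0.84153054] [-2.0197934  -0.61196433  0.89740477] [-0.02649593  0.53991437 -0.06064799]
[0.004, -0.001, 0.003] [0.0, 0.0, -0.0] d 0.001 a 0
-- [0.521 0.265 0.043]
[-0.261, -0.0, -0.413] [-0.0, -0.0, 0.0] d 0.098 a 0
-- [0.513 0.264 0.14 ]
```

View pics/m6.png

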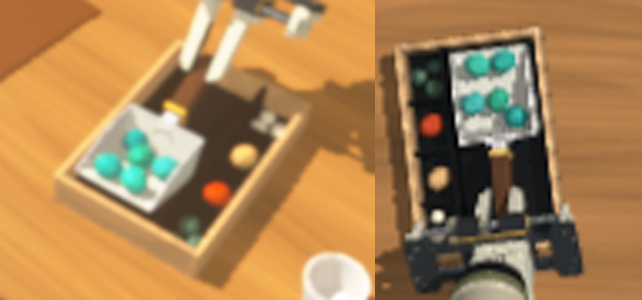

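All five chunks are in the pan: three slid to the back and two are forward, clear of the lip. Now I lift.

Call:
jog_arm(rows=[[[-0.04,0,-0.06],[0,0,0]],[[-0.09,0,-0.14],[0,0,0]],[[-0.145,0,-0.23],[0,0,0]],[[-0.2,0,-0.32],[0,0,0]],[[-0.261,0,-0.413],[0,0,0]]])

```text
t: 13.7
tool_pos: [0.5118, 0.2635, 0.1392]
orientation: [-0.181, 2.494, 0.06]
force: [0.3, -1.0, -3.4]
opening: 0.0201
gripper_force: 59.9
```

Call:
jog_arm(rows=[[[0,0,0],[0,0,0]],[[0,0,0],[0,0,0]],[[0,0,0],[0,0,0]]])

```text
t: 14.0
tool_pos: [0.5117, 0.2633, 0.1373]
orientation: [-0.181, 2.494, 0.059]
force: [-1.4, -0.1, -4.0]
opening: 0.0196
gripper_force: 59.9
```

```bash
cat >> h.py <<'E'
BW=np.array([.598,-.268])
def turq(c,X,rad):
    f=c['frame'];hsv=cv2.cvtColor(f,cv2.COLOR_RGB2HSV);m=cv2.inRange(hsv,(75,80,60),(100,255,255))
    n,l,st,ce=cv2.connectedComponentsWithStats(m);p=proj(c,np.array(X))
    return [(np.round(ce[i],1).tolist(),int(st[i,4])) for i in range(1,n) if st[i,4]>8 and np.linalg.norm(ce[i]-p)<rad],np.round(p,1)
def bp(d,yaw): return BW+d*np.array([np.cos(np.radians(yaw)),np.sin(np.radians(yaw))])
E
python3 - <<'E'
from h import *
s=robot.read_state();print(s['t'],s['q'],s['force'],s['wrist_torque'])
c=cam('top');sn=cam('scene');o=tr(.06,0,.14)
print(turq(c,o,45),turq(sn,o,70))
print('lip pred',proj(c,tr(.107,.046,.142)),proj(c,tr(.107,-.046,.142)),proj(sn,tr(.107,.046,.142)),proj(sn,tr(.107,-.046,.142)))
y=-20
plan(sc((*bp(-.02,y),.19),(.05,0,0),y,-20),maxd=.12)
E
```

```text
14.0 [ 0.55858294 -0.50954481  2.28843217 -0.34601666  0.79307258 -0.98528389] [-1.44778368 -0.13643922 -3.96663113] [-0.14916274  1.03825505  0.00360952]
([([255.1, 177.2], 94), ([255.9, 190.6], 113)], array([250.9, 174.7])) ([([385.2, 241.6], 193), ([375.2, 255.2], 153)], array([377.6, 237.1]))
lip pred [237.35991774 163.78497139] [261.5108652  160.84550277] [383.70174707 255.85392718] [352.24427105 239.16865305]
[0.087, -0.453, -0.134] [0.037, 0.004, 0.051] d 0.096 a 6
[0.051, -0.466, -0.107] [0.037, 0.004, 0.051] d 0.096 a 6
[0.013, -0.474, -0.08] [0.037, 0.004, 0.051] d 0.096 a 6
[-0.024, -0.477, -0.052] [0.037, 0.004, 0.051] d 0.096 a 6
[-0.062, -0.476, -0.025] [0.037, 0.004, 0.051] d 0.096 a 6
-- [ 0.429 -0.207  0.193]
```

```bash
python3 - <<'E'
from h import *
c=cam('top')
def loc(u,v,z):
    p=onz(c,u,v,z); d=p[:2]-TO; a=np.radians(TY); return np.round([d[0]*np.cos(a)+d[1]*np.sin(a),-d[0]*np.sin(a)+d[1]*np.cos(a)],3)
for p in turq(c,tr(.06,0,.14),45)[0]: print(p,loc(*p[0],.145))
hsv=cv2.cvtColor(c['frame'],cv2.COLOR_RGB2HSV)
m=cv2.inRange(hsv,(0,0,110),(180,50,255)); m[:155]=0;m[205:]=0;m[:,:225]=0;m[:,280:]=0
n,l,st,ce=cv2.connectedComponentsWithStats(m)
for i in range(1,n):
    if st[i,4]>5: print(ce[i],st[i])
ys,xs=np.where(m); r=[(v,xs[ys==v].min(),xs[ys==v].max()) for v in range(155,205) if (ys==v).any()]; print(r[::3])
P,R=now(); G=P-.019*R[:,2]; S=R@R0@Rs(0,LEAN); 
for q in((.05,.046,.0),(.05,-.046,.0),(-.05,.046,.047),(-.05,-.046,.047)):
    X=G+S@(np.array(q)-[-.104,0,.076]);print(q,np.round(X,3),np.round(proj(c,X),1))
# slices from the scene and wrist
w=cam('wrist'); f=cv2.cvtColor(w['frame'],cv2.COLOR_RGB2HSV)
b=cv2.inRange(f,(75,80,60),(100,255,255)); print('wrist turq px',np.argwhere(b).mean(0) if b.any() else None,b.sum()//255)
k=cv2.inRange(f,(5,60,30),(18,200,110)); k[:150]=0; 
for v in (200,210,220,230,240):
    xs=np.where(k[v,290:360])[0]; print(v,xs.min()+290 if len(xs) else 0,xs.max()+290 if len(xs) else 0)
E
```

```text
([254.9, 177.0], 93) [ 0.049 -0.015]
([255.9, 190.5], 114) [-0.002 -0.013]
[255.39493671 187.99240506] [243 174  26  26 395]
[(174, np.int64(264), np.int64(266)), (177, np.int64(244), np.int64(267)), (180, np.int64(244), np.int64(267)), (183, np.int64(243), np.int64(267)), (186, np.int64(243), np.int64(267)), (189, np.int64(243), np.int64(268)), (192, np.int64(243), np.int64(268)), (195, np.int64(243), np.int64(268)), (198, np.int64(243), np.int64(260))]
(0.05, 0.046, 0.0) [0.663 0.332 0.14 ] [237.4 164.6]
(0.05, -0.046, 0.0) [0.677 0.241 0.14 ] [261.5 161.7]
(-0.05, 0.046, 0.047) [0.554 0.316 0.146] [240.2 193.4]
(-0.05, -0.046, 0.047) [0.568 0.225 0.146] [264.5 190.4]
wrist turq px [261.16833667 140.32665331] 499
200 306 332
210 298 341
220 297 342
230 297 342
240 297 342
```

```bash
python3 - <<'E'
from h import *
c=cam('top');sn=cam('scene')
P,R=now(); G=P-.019*R[:,2]; S=R@R0@Rs(0,LEAN)
for d in(0,10,20,30,40,50):
    o=[]
    for q in((.05,.046,.0),(.05,-.046,.0),(-.05,.046,.047),(-.05,-.046,.047),(-.138,0,.099)):
        X=G+S@Rs(0,d)@(np.array(q)-[-.104,0,.076]);o.append((np.round(proj(c,X)).astype(int).tolist(),np.round(proj(sn,X)).astype(int).tolist(),round(X[2],3)))
    print(d,o)
hsv=cv2.cvtColor(sn['frame'],cv2.COLOR_RGB2HSV)
m=cv2.inRange(hsv,(0,0,100),(180,60,255)); m[:200]=0;m[300:]=0;m[:,:330]=0;m[:,:]=m; m[:,440:]=0
n,l,st,ce=cv2.connectedComponentsWithStats(m)
for i in range(1,n):
    if st[i,4]>30: print(ce[i],st[i])
i=1+np.argmax(st[1:,4]); ct=cv2.findContours((l==i).astype(np.uint8),0,2)[0][0]; print(cv2.approxPolyDP(ct,3,True)[:,0].tolist())
print(turq(sn,tr(.06,0,.1),70))
E
```

```text
0 [([237, 164], [384, 256], np.float64(0.141)), ([261, 161], [353, 239], np.float64(0.141)), ([240, 193], [407, 228], np.float64(0.147)), ([264, 190], [376, 214], np.float64(0.147)), ([254, 219], [411, 197], np.float64(0.163))]
10 [([239, 167], [384, 263], np.float64(0.112)), ([263, 164], [353, 246], np.float64(0.112)), ([241, 194], [407, 231], np.float64(0.137)), ([265, 191], [376, 216], np.float64(0.137)), ([254, 218], [411, 195], np.float64(0.17))]
20 [([241, 170], [385, 268], np.float64(0.083)), ([264, 167], [355, 251], np.float64(0.083)), ([241, 195], [407, 233], np.float64(0.127)), ([265, 192], [377, 218], np.float64(0.127)), ([254, 217], [410, 194], np.float64(0.176))]
30 [([243, 175], [387, 271], np.float64(0.057)), ([266, 172], [357, 255], np.float64(0.057)), ([242, 197], [407, 234], np.float64(0.118)), ([266, 194], [378, 219], np.float64(0.118)), ([253, 216], [410, 193], np.float64(0.182))]
40 [([244, 180], [389, 272], np.float64(0.034)), ([267, 177], [360, 256], np.float64(0.034)), ([243, 199], [408, 235], np.float64(0.11)), ([266, 196], [379, 220], np.float64(0.11)), ([253, 214], [409, 193], np.float64(0.187))]
50 [([246, 186], [393, 271], np.float64(0.015)), ([268, 183], [364, 256], np.float64(0.015)), ([243, 201], [409, 235], np.float64(0.103)), ([267, 198], [380, 220], np.float64(0.103)), ([252, 213], [408, 193], np.float64(0.19))]
[386.32820513 243.17521368] [ 360  220   50   51 1170]
[[379, 220], [360, 253], [389, 270], [406, 247], [409, 235], [396, 222]]
([([385.3, 241.4], 193), ([375.1, 254.9], 153)], array([376.1, 247.9]))
```

The scoop has slipped about 33° nose-down in the grip (lip now ≈50 mm above the bench, still over the compartment, chunks still in it). I'll try the firmer grip.

Call:
jog_arm(rows=[[[0,0,0],[0,0,0]]], hand=1, squeeze=100)

```text
t: 14.4
tool_pos: [0.5126, 0.264, 0.1395]
orientation: [-0.181, 2.491, 0.061]
force: [0.1, 0.0, -2.7]
opening: 0.02
gripper_force: 59.9
```

Call:
jog_arm(rows=[[[0,0,0],[0,0,0]],[[0,0,0],[0,0,0]]])

```text
t: 14.6
tool_pos: [0.5128, 0.2641, 0.1399]
orientation: [-0.181, 2.49, 0.061]
force: [0.0, -0.3, -4.0]
opening: 0.0201
gripper_force: 59.9
```

```bash
cat >> h.py <<'E'
def slip(c,sn,lo=-10,hi=70):
    P,R=now(); G=P-.019*R[:,2]; S=R@R0@Rs(0,LEAN); return G,S
E
python3 - <<'E'
from h import *
s=robot.read_state();print(s['t'],s['gripper_force'],np.mean([robot.read_state()['force'] for _ in range(20)],0),s['opening'])
c=cam('top');sn=cam('scene')
for cc,o in((c,tr(.05,0,.1)),(sn,tr(.05,0,.1))): print(turq(cc,o,70))
hsv=cv2.cvtColor(sn['frame'],cv2.COLOR_RGB2HSV)
m=cv2.inRange(hsv,(0,0,100),(180,60,255)); m[:200]=0;m[300:]=0;m[:,:330]=0;m[:,440:]=0
n,l,st,ce=cv2.connectedComponentsWithStats(m);i=1+np.argmax(st[1:,4]); ct=cv2.findContours((l==i).astype(np.uint8),0,2)[0][0]; print(cv2.approxPolyDP(ct,3,True)[:,0].tolist())
# distinguish chunks by hue: distance transform peaks
hs=cv2.cvtColor(c['frame'],cv2.COLOR_RGB2HSV);mm=cv2.inRange(hs,(75,80,60),(100,255,255))[165:205,240:272]
for r in mm: print(''.join('#' if x else '.' for x in r))
E
```

```text
14.6 59.941496746614575 [ 0.01819097 -0.30687792 -3.95332124] 0.020090466526330775
([([254.6, 176.6], 92), ([255.6, 190.1], 116)], array([253.1, 178.4]))
([([385.2, 241.2], 199), ([375.3, 254.8], 157)], array([378.1, 245.6]))
[[380, 219], [360, 254], [388, 270], [406, 247], [409, 234], [396, 222]]
................................
................................
................................
................................
................................
................................
................................
................................
..................####..........
.........#####..######..........
........###############.........
.......################.........
........##############..........
........##############..........
........#############...........
.........#####..................
................................
................................
................................
................................
.................#..............
..............#####....#........
.............######..####.......
.............#############......
.........#################......
.......###################......
......#############..#####......
......#######..###...#####......
......######...........##.......
......######....................
.......###......................
................................
................................
................................
................................
................................
................................
................................
................................
................................
```

Grip is capped at 60 N, too little leverage here for five chunks. I set the scoop back down flat in the compartment with its load, then regrip nearer the pan for a shorter arm.

```bash
python3 - <<'E'
from h import *
P,R=now();G=P-.019*R[:,2]
def inv(p): a=np.radians(TY);d=p[:2]-TO;return np.array([d[0]*np.cos(a)+d[1]*np.sin(a),-d[0]*np.sin(a)+d[1]*np.cos(a),p[2]])
g=inv(G);print('G local',g,'lip',g+[.133,0,-.109])
def T(gx,gz): X=tr(gx,0.0,gz);return X+.019*R[:,2],R
a=T(.113-.133,.109+.012);b=T(.113-.154,.006+.0765)
plan(a,b,start=(P,R))
E
```

```text
G local [-0.06610978  0.00100452  0.15512138] lip [0.06689022 0.00100452 0.04612138]
[-0.081, -0.005, 0.275] [0.0, 0.0, 0.0] d 0.057 a 0
-- [0.559 0.27  0.106]
[0.2, -0.0, 0.091] [0.0, 0.0, 0.0] d 0.044 a 0
-- [0.538 0.267 0.067]
```

```bash
python3 - <<'E'
from h import *
P,R=now()
def T(gx,gz): X=tr(gx,0.0,gz);return X+.019*R[:,2],R
plan(T(.085-.133,.109+.012),T(.085-.154,.006+.0765),start=(P,R))
E
```

```text
[0.03, -0.005, 0.191] [0.0, 0.0, 0.0] d 0.039 a 0
-- [0.531 0.266 0.106]
[0.2, -0.0, 0.091] [0.0, 0.0, 0.0] d 0.044 a 0
-- [0.51  0.263 0.067]
```

Call:
jog_arm(rows=[[[0.004,-0.001,0.025],[0,0,0]],[[0.01,-0.002,0.065],[0,0,0]],[[0.018,-0.003,0.115],[0,0,0]],[[0.025,-0.004,0.16],[0,0,0]],[[0.03,-0.005,0.191],[0,0,0]]])

```text
t: 15.2
tool_pos: [0.5307, 0.2653, 0.1039]
orientation: [-0.181, 2.492, 0.06]
force: [-0.7, -0.3, -4.1]
opening: 0.0201
gripper_force: 59.9
```

Call:
jog_arm(rows=[[[0,0,0],[0,0,0]],[[0.02,0,0.009],[0,0,0]],[[0.05,0,0.023],[0,0,0]],[[0.08,0,0.037],[0,0,0]],[[0.11,0,0.05],[0,0,0]]])

```text
t: 15.7
tool_pos: [0.5191, 0.2642, 0.0843]
orientation: [-0.181, 2.49, 0.061]
force: [-0.6, -1.2, -0.2]
opening: 0.0198
gripper_force: 60.0
```

Call:
jog_arm(rows=[[[0.03,0,0.014],[0,0,0]],[[0.06,0,0.027],[0,0,0]],[[0.09,0,0.041],[0,0,0]],[[0.09,0,0.041],[0,0,0]]])

```text
t: 16.1
tool_pos: [0.5108, 0.2636, 0.0683]
orientation: [-0.181, 2.488, 0.063]
force: [1.5, 1.0, 1.4]
opening: 0.0199
gripper_force: 60.0
```

```bash
python3 - <<'E'
from h import *
s=robot.read_state();print(s['t'],s['force'],s['wrist_torque'],s['opening'])
c=cam('top');sn=cam('scene')
for cc,o in((c,tr(.05,0,.02)),(sn,tr(.05,0,.02))): print(turq(cc,o,70))
P,R=now();G=P-.019*R[:,2]
for p in(0,4,8,13):
  S=Rs(TY,p);print(p,[(np.round(proj(c,X),1).tolist(),np.round(proj(sn,X),1).tolist()) for X in [G+S@(np.array(q)-[-.104,0,.076]) for q in((.05,.046,.0),(.05,-.046,.0),(-.05,.046,.047),(-.05,-.046,.047))]])
for cc,b in((c,(155,215,228,280)),(sn,(200,300,330,440))):
    hsv=cv2.cvtColor(cc['frame'],cv2.COLOR_RGB2HSV)
    m=cv2.inRange(hsv,(0,0,100),(180,60,255)); k=np.zeros_like(m);k[b[0]:b[1],b[2]:b[3]]=m[b[0]:b[1],b[2]:b[3]]
    n,l,st,ce=cv2.connectedComponentsWithStats(k);i=1+np.argmax(st[1:,4]); ct=cv2.findContours((l==i).astype(np.uint8),0,2)[0][0]; print(cv2.approxPolyDP(ct,2.5,True)[:,0].tolist())
E
```

```text
16.1 [1.5004124  0.9863709  1.37042512] [ 0.14746236 -0.04304543  0.01881862] 0.019943131289559272
([([256.0, 174.4], 86), ([257.5, 187.8], 105)], array([256.6, 180.5]))
([([381.1, 257.4], 185), ([371.1, 268.9], 147)], array([375.2, 265.8]))
0 [([244.9, 173.5], [382.6, 285.2]), ([267.2, 170.8], [353.8, 269.0]), ([245.3, 197.0], [403.4, 251.0]), ([268.3, 194.2], [374.7, 236.3])]
4 [([245.6, 175.2], [383.2, 286.3]), ([267.7, 172.5], [354.7, 270.3]), ([245.5, 197.6], [403.6, 251.5]), ([268.5, 194.8], [375.0, 236.7])]
8 [([246.2, 177.0], [384.1, 287.2]), ([268.2, 174.3], [355.7, 271.2]), ([245.8, 198.2], [403.9, 251.8]), ([268.7, 195.5], [375.3, 237.1])]
13 [([247.0, 179.4], [385.3, 287.8]), ([268.9, 176.8], [357.2, 272.0]), ([246.1, 199.1], [404.3, 252.1]), ([268.9, 196.4], [375.8, 237.5])]
[[266, 171], [261, 178], [254, 179], [245, 173], [246, 198], [269, 195]]
[[376, 236], [355, 267], [384, 284], [402, 263], [405, 249], [392, 239]]
```

Scoop is flat on the felt with all five chunks in it (lip corners (245,173), (266,171) as predicted for level). Now release and regrip.

```bash
python3 - <<'E'
from h import *
P,R=now();G=P-.019*R[:,2]; O=G-Rs(TY,0)@np.array([-.104,0,.076]); print('O',O)
a=np.radians(TY);d=O[:2]-TO;print('local',d[0]*np.cos(a)+d[1]*np.sin(a),-d[0]*np.sin(a)+d[1]*np.cos(a))
open('h.py','a').write('''
GR=np.array([-.0876,0,.0645]);LEAN=22.
def sc(X,q,yaw,p):
    R=Rs(yaw,p); G=np.array(X,float)+R@(GR-np.array(q)); Q=R@Rs(0,-LEAN)@R0
    return G+.019*Q[:,2],Q
''')
import importlib,h;importlib.reload(h)
O[2]=.0065; print(O)
h.plan(h.sc(O,(0,0,0),TY,0),start=(P,R))
E
```

```text
O [0.60250986 0.27683526 0.00760065]
local 0.03598027614338807 0.0006480741783375854
[0.60250986 0.27683526 0.0065    ]
[-0.003, -0.0, 0.096] [0.001, 0.168, 0.0] d 0.019 a 15
-- [0.523 0.265 0.053]
```

Call:
jog_arm(rows=[[[0,0,0],[0,0,0]],[[0,0,0],[0,0,0]],[[0,0,0],[0,0,0]],[[0,0,0],[0,0,0]],[[0,0,0],[0,0,0]]], hand=-0.2)

```text
t: 16.7
tool_pos: [0.51, 0.2626, 0.0669]
orientation: [-0.181, 2.491, 0.061]
force: [0.1, 0.3, 0.4]
opening: 0.054
gripper_force: 0.0
```

Call:
jog_arm(rows=[[[-0.001,0,0.032],[0,0.056,0]],[[-0.002,0,0.064],[0,0.112,0]],[[-0.003,0,0.096],[0,0.168,0]],[[-0.003,0,0.096],[0,0.168,0]],[[-0.003,0,0.096],[0,0.168,0]]])

```text
t: 17.2
tool_pos: [0.5221, 0.264, 0.0516]
orientation: [-0.199, 2.753, 0.038]
force: [-1.2, 0.7, 1.3]
opening: 0.0558
gripper_force: 0.0
```

```bash
python3 - <<'E'
from h import *
s=robot.read_state();print(s['t'],s['force'],s['opening'])
O=(.6025,.2768,.0065)
plan(sc(O,(0,0,0),TY,0))
c=cam('top');hsv=cv2.cvtColor(c['frame'],cv2.COLOR_RGB2HSV);b=(155,215,228,280)
m=cv2.inRange(hsv,(0,0,100),(180,60,255)); k=np.zeros_like(m);k[b[0]:b[1],b[2]:b[3]]=m[b[0]:b[1],b[2]:b[3]]
n,l,st,ce=cv2.connectedComponentsWithStats(k);i=1+np.argmax(st[1:,4]); ct=cv2.findContours((l==i).astype(np.uint8),0,2)[0][0]; print(cv2.approxPolyDP(ct,2.5,True)[:,0].tolist())
print(turq(c,tr(.05,0,.02),60))
E
```

```text
17.2 [-1.2320504   0.69673492  1.33414612] 0.05576552335472256
[-0.008, 0.005, -0.007] [-0.0, -0.001, -0.0] d 0.002 a 0
-- [0.523 0.265 0.053]
[[267, 172], [263, 171], [261, 178], [245, 174], [246, 197], [269, 195]]
([([256.5, 172.5], 85), ([257.7, 187.6], 107)], array([256.6, 180.5]))
```

Call:
jog_arm(rows=[[[-0.008,0.005,-0.007],[0,0,0]],[[-0.008,0.005,-0.007],[0,0,0]]])

```text
t: 17.45
tool_pos: [0.5222, 0.2658, 0.0543]
orientation: [-0.201, 2.752, 0.039]
force: [-0.5, -1.0, 0.2]
opening: 0.0552
gripper_force: 0.0
```

Call:
jog_arm(rows=[[[0,0,0],[0,0,0]],[[0,0,0],[0,0,0]],[[0,0,0],[0,0,0]],[[0,0,0],[0,0,0]],[[0,0,0],[0,0,0]]], hand=1, squeeze=60)

```text
t: 17.95
tool_pos: [0.5228, 0.2655, 0.054]
orientation: [-0.2, 2.753, 0.039]
force: [-1.4, 1.2, 1.0]
opening: 0.0206
gripper_force: 60.1
```

Call:
jog_arm(rows=[[[0,0,0],[0,0,0]],[[0,0,0],[0,0,0]]])

```text
t: 18.15
tool_pos: [0.5228, 0.2656, 0.054]
orientation: [-0.2, 2.754, 0.039]
force: [-0.8, 0.0, 0.7]
opening: 0.0208
gripper_force: 60.0
```

```bash
python3 - <<'E'
from h import *
s=robot.read_state();print(s['t'],s['force'],s['wrist_torque'],s['opening'],s['gripper_force'])
p=now(); plan(sc((.6025,.2768,.0065),(0,0,0),TY,0))
R=p[1];plan((p[0]+Rs(TY,0)@np.array([.036,0,0]),R@Rn.from_rotvec([0,np.radians(1),0]).as_matrix()),start=p)
E
```

```text
18.15 [-0.78996479  0.02011207  0.6715788 ] [-0.01608881  0.25269004 -0.02982871] 0.02084143822486828 60.00011622905731
[0.001, -0.002, 0.003] [0.0, -0.002, 0.0] d 0.001 a 0
-- [0.523 0.265 0.053]
[-0.167, -0.0, 0.067] [0.0, 0.011, 0.0] d 0.036 a 1
-- [0.558 0.271 0.054]
```

Call:
jog_arm(rows=[[[-0.034,0,0.0135],[0,0,0]],[[-0.068,0,0.027],[0,0,0]],[[-0.1,0,0.04],[0,0,0]],[[-0.134,0,0.054],[0,0,0]],[[-0.167,0,0.067],[0,0,0]]])

```text
t: 18.65
tool_pos: [0.5591, 0.2708, 0.054]
orientation: [-0.2, 2.753, 0.039]
force: [-3.2, 0.7, 2.8]
opening: 0.0209
gripper_force: 60.0
```

Call:
jog_arm(rows=[[[0,0,0],[0,0,0]],[[0,0,0],[0,0,0]]])

```text
t: 18.85
tool_pos: [0.5588, 0.2707, 0.054]
orientation: [-0.2, 2.753, 0.039]
force: [1.3, 0.3, 0.8]
opening: 0.0207
gripper_force: 60.0
```

```bash
python3 - <<'E'
from h import *
s=robot.read_state();print(s['t'],s['force'],s['wrist_torque'],s['opening'],s['gripper_force'])
P,R=now();G=P-.019*R[:,2];O=G-Rs(TY,0)@GR;a=np.radians(TY);d=O[:2]-TO;print('local O',d[0]*np.cos(a)+d[1]*np.sin(a),-d[0]*np.sin(a)+d[1]*np.cos(a),O[2])
c=cam('top');print(turq(c,tr(.08,0,.02),60),proj(c,tr(.12,.046,.006)),proj(c,tr(.12,-.046,.006)))
B=O+Rs(TY,0)@np.array([-.05,0,0]); st=(P,R)
for p in(-10,-20): 
    t=sc(B,(-.05,0,0),TY,p);plan(t,start=st);st=t
E
```

```text
18.85 [1.2957204  0.31674914 0.79586671] [ 0.03296809 -0.00040639 -0.01788953] 0.020655713554341176 60.00064730644226
local O 0.07238633280012806 0.0008907213159207242 0.007133592142438583
([([255.7, 165.5], 85), ([256.6, 178.7], 109)], array([255.8, 173.2])) [244.23671116 165.35461616] [266.4654206  162.65208411]
[0.047, -0.0, 0.014] [0.0, -0.112, -0.0] d 0.010 a 10
-- [0.551 0.27  0.048]
[0.047, 0.0, 0.013] [0.0, -0.111, 0.0] d 0.010 a 10
-- [0.545 0.269 0.041]
```

Call:
jog_arm(rows=[[[0.012,0,0.004],[0,-0.028,0]],[[0.024,0,0.007],[0,-0.056,0]],[[0.036,0,0.01],[0,-0.084,0]],[[0.047,0,0.014],[0,-0.112,0]]])

```text
t: 19.3
tool_pos: [0.5509, 0.2699, 0.0487]
orientation: [-0.187, 2.575, 0.055]
force: [0.1, -1.2, 1.7]
opening: 0.0208
gripper_force: 60.0
```

Call:
jog_arm(rows=[[[0.012,0,0.003],[0,-0.028,0]],[[0.024,0,0.006],[0,-0.056,0]],[[0.036,0,0.01],[0,-0.084,0]],[[0.047,0,0.013],[0,-0.112,0]],[[0.047,0,0.013],[0,-0.112,0]]])

```text
t: 19.8
tool_pos: [0.5425, 0.2684, 0.0392]
orientation: [-0.177, 2.404, 0.067]
force: [1.5, 0.3, 1.6]
opening: 0.0205
gripper_force: 60.0
```

```bash
cat >> h.py <<'E'
def white(c,b):
    hsv=cv2.cvtColor(c['frame'],cv2.COLOR_RGB2HSV)
    m=cv2.inRange(hsv,(0,0,100),(180,60,255)); k=np.zeros_like(m);k[b[0]:b[1],b[2]:b[3]]=m[b[0]:b[1],b[2]:b[3]]
    n,l,st,ce=cv2.connectedComponentsWithStats(k);i=1+np.argmax(st[1:,4]); ct=cv2.findContours((l==i).astype(np.uint8),0,2)[0][0]; return cv2.approxPolyDP(ct,2.5,True)[:,0].tolist()
def pred(cams,slips):
    P,R=now();G=P-.019*R[:,2];S0=R@R0@Rs(0,LEAN)
    for d in slips:
        S=S0@Rs(0,d); print('slip',d,'pitch %.0f'%np.degrees(np.arcsin(-S[2,0])),*[[np.round(proj(c,G+S@(np.array(q)-GR)),0).astype(int).tolist() for q in((.05,.046,.0),(.05,-.046,.0),(-.05,.046,.047),(-.05,-.046,.047))] for c in cams],'lip z %.3f'%(G+S@(np.array([.05,0,0])-GR))[2])
E
python3 - <<'E'
from h import *
s=robot.read_state();print(s['t'],s['q'],s['force'],s['wrist_torque'])
c=cam('top');sn=cam('scene');pred((c,sn),(0,6,12));print(white(c,(150,215,228,280)),white(sn,(200,310,330,440)))
print(turq(c,tr(.08,0,.02),60)[0],turq(sn,tr(.08,0,.02),70)[0])
E
```

```text
19.8 [ 0.55559635 -0.26760438  2.36175992 -0.66852082  0.44450659 -0.64000234] [1.48359241 0.26967522 1.64074162] [ 0.08504396 -0.10866112  0.02499742]
slip 0 pitch -20 [[242, 165], [265, 162], [245, 192], [268, 189]] [[378, 284], [349, 268], [400, 256], [371, 241]] lip z 0.042
slip 6 pitch -14 [[243, 166], [266, 164], [245, 192], [268, 190]] [[378, 288], [349, 271], [400, 257], [371, 242]] lip z 0.026
slip 12 pitch -8 [[244, 168], [266, 165], [245, 193], [268, 190]] [[378, 290], [349, 274], [400, 258], [371, 243]] lip z 0.010
[[265, 163], [259, 163], [262, 169], [252, 173], [246, 169], [249, 165], [243, 166], [246, 193], [268, 190]] [[371, 242], [349, 267], [380, 284], [396, 270], [401, 255], [388, 245]]
[([254.4, 168.4], 77), ([256.4, 181.5], 112)] [([372.3, 264.1], 368)]
```

No slip, pitch −20°, all chunks in. Lift gently while easing to −12°.

```bash
python3 - <<'E'
from h import *
st=now()
for x,z,p in((.02,.022,-12),(.016,.06,-12),(.012,.105,-12)):
    t=sc(tr(x,.001,z),(-.05,0,0),TY,p);plan(t,start=st);st=t
E
```

```text
[-0.081, -0.001, -0.065] [0.0, 0.089, 0.0] d 0.021 a 8
-- [0.547 0.269 0.062]
[-0.09, 0.0, -0.169] [0.0, 0.0, 0.0] d 0.038 a 0
-- [0.544 0.269 0.1  ]
[-0.109, -0.0, -0.198] [0.0, 0.0, 0.0] d 0.045 a 0
-- [0.54  0.268 0.145]
```

Call:
jog_arm(rows=[[[-0.01,0,-0.008],[0,0.011,0]],[[-0.026,0,-0.02],[0,0.028,0]],[[-0.045,0,-0.036],[0,0.05,0]],[[-0.064,0,-0.051],[0,0.07,0]],[[-0.081,0,-0.065],[0,0.089,0]]])

```text
t: 20.4
tool_pos: [0.5469, 0.2691, 0.0608]
orientation: [-0.185, 2.547, 0.057]
force: [0.6, 0.1, -4.0]
opening: 0.0209
gripper_force: 60.0
```

Call:
jog_arm(rows=[[[-0.011,0,-0.02],[0,0,0]],[[-0.027,0,-0.05],[0,0,0]],[[-0.048,0,-0.09],[0,0,0]],[[-0.07,0,-0.132],[0,0,0]],[[-0.09,0,-0.169],[0,0,0]]])

```text
t: 20.9
tool_pos: [0.5433, 0.2687, 0.1002]
orientation: [-0.185, 2.542, 0.057]
force: [0.5, 0.6, -3.7]
opening: 0.0211
gripper_force: 60.0
```

```bash
python3 - <<'E'
from h import *
s=robot.read_state();print(s['t'],s['force'],s['wrist_torque'],s['opening'])
c=cam('top');sn=cam('scene');pred((c,sn),(0,6,12,18,24));print(white(c,(150,215,228,280)),white(sn,(200,310,330,440)))
print(turq(c,tr(.08,0,.06),60)[0],turq(sn,tr(.08,0,.06),70)[0])
E
```

```text
20.9 [ 0.49036204  0.58719409 -3.65795631] [-0.12154594  0.9279364  -0.01797376] 0.02109910200212561
slip 0 pitch -12 [[240, 164], [263, 161], [242, 191], [265, 188]] [[380, 274], [350, 257], [403, 242], [373, 227]] lip z 0.084
slip 6 pitch -6 [[241, 166], [264, 163], [242, 191], [266, 188]] [[380, 277], [350, 260], [403, 243], [373, 228]] lip z 0.068
slip 12 pitch -0 [[242, 168], [265, 165], [242, 192], [266, 189]] [[381, 279], [351, 262], [403, 244], [373, 229]] lip z 0.054
slip 18 pitch 6 [[243, 170], [265, 167], [242, 192], [266, 189]] [[382, 280], [353, 264], [403, 244], [373, 229]] lip z 0.039
slip 24 pitch 12 [[244, 172], [266, 170], [243, 193], [266, 190]] [[383, 281], [354, 265], [403, 245], [374, 230]] lip z 0.026
[[264, 163], [259, 163], [261, 169], [257, 172], [253, 169], [255, 164], [241, 166], [243, 192], [267, 188]] [[374, 228], [352, 257], [360, 265], [382, 275], [400, 256], [404, 242], [391, 231], [382, 232]]
[([257.1, 167.4], 41), ([253.1, 183.1], 160)] [([382.1, 248.8], 260), ([363.6, 255.8], 80)]
```

Grip holds (slip ≤ 5°), one chunk forward, four at the back. I lift higher and carry to the scale.

```bash
python3 - <<'E'
from h import *
y=-20; st=now()
t=sc(tr(.012,.001,.125),(-.05,0,0),TY,-12);plan(t,start=st);st=t
plan(sc((*bp(-.025,y),.15),(.05,0,0),y,-12),start=st,maxd=.1)
E
```

```text
[-0.155, -0.003, -0.273] [0.001, 0.002, -0.0] d 0.063 a 0
-- [0.54  0.268 0.165]
[0.132, -0.462, -0.094] [0.035, 0.0, 0.052] d 0.098 a 6
[0.094, -0.476, -0.068] [0.035, 0.0, 0.052] d 0.098 a 6
[0.055, -0.485, -0.042] [0.035, -0.0, 0.052] d 0.098 a 6
[0.015, -0.489, -0.015] [0.035, -0.0, 0.052] d 0.098 a 6
[-0.025, -0.489, 0.012] [0.035, 0.0, 0.052] d 0.098 a 6
-- [ 0.445 -0.212  0.169]
```

Call:
jog_arm(rows=[[[-0.018,0,-0.03],[0,0,0]],[[-0.047,0,-0.08],[0,0,0]],[[-0.085,0,-0.15],[0,0,0]],[[-0.125,0,-0.22],[0,0,0]],[[-0.155,0,-0.273],[0,0,0]]])

```text
t: 21.5
tool_pos: [0.5391, 0.2681, 0.164]
orientation: [-0.185, 2.541, 0.058]
force: [0.3, 0.2, -2.6]
opening: 0.0208
gripper_force: 60.0
```

Call:
jog_arm(rows=[[[0.013,-0.045,-0.009],[0.003,0,0.005]],[[0.035,-0.12,-0.025],[0.009,0,0.013]],[[0.065,-0.23,-0.047],[0.017,0,0.026]],[[0.098,-0.34,-0.07],[0.026,0,0.039]],[[0.132,-0.462,-0.094],[0.035,0,0.052]]])

```text
t: 22.0
tool_pos: [0.5191, 0.1705, 0.1615]
orientation: [-0.058, 2.549, 0.017]
force: [0.4, -0.2, -3.7]
opening: 0.021
gripper_force: 60.0
```

```bash
python3 - <<'E'
from h import *
s=robot.read_state();print(s['t'],s['force'],s['q'],s['opening'])
P,R=now();c=cam('top');sn=cam('scene');pred((c,sn),(0,6,12,18));print(white(c,(150,230,250,310)),white(sn,(170,310,310,400)))
X=P+np.array([.08,0,0]);print(turq(c,X,40)[0],turq(sn,X,60)[0])
E
```

```text
22.0 [ 0.40170409 -0.24576617 -3.661606  ] [ 0.34894817 -0.62886672  2.29645872 -0.21225919  0.91443256 -1.1861181 ] 0.020998181330525542
slip 0 pitch -12 [[267, 168], [291, 167], [266, 196], [291, 195]] [[353, 230], [327, 213], [379, 203], [353, 187]] lip z 0.142
slip 6 pitch -6 [[267, 169], [291, 169], [266, 196], [291, 196]] [[354, 233], [328, 217], [380, 204], [353, 188]] lip z 0.127
slip 12 pitch 0 [[268, 171], [292, 171], [266, 197], [291, 196]] [[355, 236], [329, 219], [380, 204], [353, 189]] lip z 0.112
slip 18 pitch 6 [[268, 174], [292, 173], [266, 197], [291, 197]] [[356, 238], [331, 222], [380, 205], [354, 190]] lip z 0.098
[[267, 169], [266, 197], [290, 196], [290, 169]] [[354, 188], [329, 213], [330, 217], [352, 231], [373, 218], [379, 204], [370, 192], [361, 193]]
[([282.8, 172.9], 40), ([277.6, 188.4], 171)] [([358.3, 208.0], 219), ([338.1, 211.9], 76)]
```

Holding well, with about 3° of slip and all chunks still in the pan. Continue the carry.

Call:
jog_arm(rows=[[[0.015,-0.09,-0.013],[0.007,0,0.01]],[[0.035,-0.19,-0.027],[0.014,0,0.021]],[[0.055,-0.285,-0.041],[0.021,0,0.031]],[[0.075,-0.38,-0.054],[0.028,0,0.042]],[[0.094,-0.476,-0.068],[0.035,0,0.052]]])

```text
t: 22.6
tool_pos: [0.5008, 0.0749, 0.1625]
orientation: [0.067, 2.548, -0.02]
force: [-0.0, -1.4, -2.3]
opening: 0.0208
gripper_force: 60.0
```

Call:
jog_arm(rows=[[[0.011,-0.097,-0.008],[0.007,0,0.01]],[[0.022,-0.194,-0.017],[0.014,0,0.021]],[[0.033,-0.291,-0.025],[0.021,0,0.031]],[[0.044,-0.388,-0.034],[0.028,0,0.042]],[[0.055,-0.485,-0.042],[0.035,0,0.052]]])

```text
t: 23.1
tool_pos: [0.495, -0.0207, 0.162]
orientation: [0.194, 2.553, -0.061]
force: [0.9, 0.2, -3.9]
opening: 0.0205
gripper_force: 60.0
```

Call:
jog_arm(rows=[[[0.003,-0.098,-0.003],[0.007,0,0.01]],[[0.006,-0.196,-0.006],[0.014,0,0.021]],[[0.009,-0.293,-0.009],[0.021,0,0.031]],[[0.012,-0.391,-0.012],[0.028,0,0.042]],[[0.015,-0.489,-0.015],[0.035,0,0.052]]])

```text
t: 23.6
tool_pos: [0.4822, -0.1182, 0.1625]
orientation: [0.321, 2.547, -0.099]
force: [0.2, -0.0, -3.6]
opening: 0.0211
gripper_force: 60.0
```

Call:
jog_arm(rows=[[[-0.006,-0.13,0.003],[0.009,0,0.014]],[[-0.012,-0.25,0.006],[0.018,0,0.027]],[[-0.018,-0.36,0.009],[0.026,0,0.039]],[[-0.022,-0.44,0.011],[0.032,0,0.047]],[[-0.025,-0.489,0.012],[0.035,0,0.052]]])

```text
t: 24.1
tool_pos: [0.4631, -0.2146, 0.1635]
orientation: [0.447, 2.531, -0.139]
force: [-0.4, 0.8, -4.0]
opening: 0.0209
gripper_force: 60.0
```

Call:
jog_arm(rows=[[[0,0,0],[0,0,0]],[[0,0,0],[0,0,0]],[[0,0,0],[0,0,0]]])

```text
t: 24.4
tool_pos: [0.464, -0.2128, 0.164]
orientation: [0.443, 2.531, -0.137]
force: [-0.8, -0.1, -3.6]
opening: 0.0207
gripper_force: 60.0
```

```bash
python3 - <<'E'
from h import *
s=robot.read_state();print(s['t'],s['force'],s['q'],s['opening'])
y=-20;plan(sc((*bp(-.025,y),.15),(.05,0,0),y,-12))
P,R=now();c=cam('top');sn=cam('scene');pred((c,sn),(0,6,12,18))
X=P+Rs(-20,0)@np.array([.1,0,0]);print(turq(c,X,40),turq(sn,X,60))
# bowl rim check by grey mask ellipse extents
print([np.round(proj(c,[BW[0]+.096*np.cos(a),BW[1]+.096*np.sin(a),.099]),1).tolist() for a in (0,np.pi/2,np.pi,-np.pi/2)])
for st in[now()]:
  for X,z,p in((-.03,.125,0),(-.03,.115,12),(-.03,.105,24),(-.028,.10,36),(-.022,.10,48)):
    t=sc((*bp(X,y),z),(.05,0,0),y,p);plan(t,start=st);st=t
E
```

```text
24.4 [-0.77149284 -0.14219465 -3.63931941] [-0.66845728 -0.82276892  2.39371139  0.19939775  1.02412084 -1.94871976] 0.02073054141789718
[0.061, -0.03, -0.068] [-0.002, -0.01, 0.002] d 0.019 a 1
-- [ 0.445 -0.212  0.169]
slip 0 pitch -11 [[383, 182], [405, 191], [373, 209], [396, 218]] [[260, 152], [251, 137], [291, 137], [281, 123]] lip z 0.143
slip 6 pitch -5 [[382, 184], [404, 193], [373, 209], [396, 218]] [[261, 155], [252, 141], [291, 138], [281, 124]] lip z 0.128
slip 12 pitch 1 [[381, 186], [403, 195], [372, 210], [396, 219]] [[263, 159], [254, 144], [292, 139], [282, 125]] lip z 0.114
slip 18 pitch 7 [[379, 188], [402, 197], [372, 210], [395, 219]] [[266, 162], [257, 147], [293, 140], [282, 126]] lip z 0.100
([([397.6, 194.6], 42), ([385.2, 206.5], 169)], array([391.3, 195.8])) ([([277.3, 137.1], 74), ([259.6, 138.4], 47)], array([265.5, 136.3]))
[[394.8, 161.9], [369.5, 186.0], [394.0, 211.6], [419.3, 187.3]]
[0.045, -0.03, -0.075] [-0.002, 0.124, 0.002] d 0.019 a 11
-- [ 0.447 -0.213  0.172]
[-0.089, 0.0, -0.051] [-0.0, 0.133, -0.0] d 0.020 a 12
-- [ 0.459 -0.217  0.188]
[-0.099, -0.0, -0.048] [0.0, 0.133, 0.0] d 0.022 a 12
-- [ 0.476 -0.223  0.201]
[-0.118, 0.0, -0.073] [-0.0, 0.133, -0.0] d 0.028 a 12
-- [ 0.498 -0.232  0.215]
[-0.136, -0.0, -0.105] [0.0, 0.133, 0.0] d 0.034 a 12
-- [ 0.528 -0.243  0.228]
```

Over the bowl with all chunks still in the pan; actual pitch about −8°. Now tip, keeping the lip just inside the bowl mouth.

```bash
python3 - <<'E'
from h import *
y=-20.5;st=now()
for X,z,p in((-.015,.135,0),(-.02,.126,12),(-.024,.119,24),(-.024,.114,36),(-.022,.112,48)):
    t=sc((*bp(X,y),z),(.05,0,0),y,p);plan(t,start=st);st=t
E
```

```text
[-0.045, -0.024, -0.076] [0.001, 0.124, 0.007] d 0.018 a 11
-- [ 0.462 -0.217  0.182]
[-0.067, 0.0, -0.065] [0.0, 0.133, 0.0] d 0.019 a 12
-- [ 0.469 -0.22   0.199]
[-0.082, -0.0, -0.066] [0.0, 0.133, -0.0] d 0.021 a 12
-- [ 0.482 -0.225  0.215]
[-0.108, -0.0, -0.072] [0.0, 0.133, 0.0] d 0.026 a 12
-- [ 0.502 -0.232  0.229]
[-0.119, 0.0, -0.09] [0.0, 0.133, -0.0] d 0.030 a 12
-- [ 0.528 -0.242  0.24 ]
```

Call:
jog_arm(rows=[[[-0.011,-0.006,-0.019],[0,0.031,0.002]],[[-0.022,-0.012,-0.038],[0,0.062,0.004]],[[-0.034,-0.018,-0.057],[0,0.093,0.005]],[[-0.045,-0.024,-0.076],[0,0.124,0.007]]])

```text
t: 24.9
tool_pos: [0.462, -0.2173, 0.1825]
orientation: [0.492, 2.719, -0.094]
force: [-0.0, 0.3, -3.7]
opening: 0.0207
gripper_force: 60.0
```

Call:
jog_arm(rows=[[[-0.017,0,-0.016],[0,0.033,0]],[[-0.034,0,-0.032],[0,0.067,0]],[[-0.05,0,-0.049],[0,0.1,0]],[[-0.067,0,-0.065],[0,0.133,0]]])

```text
t: 25.3
tool_pos: [0.4694, -0.22, 0.1995]
orientation: [0.528, 2.923, -0.045]
force: [-0.1, 0.8, -2.7]
opening: 0.021
gripper_force: 60.0
```

Call:
jog_arm(rows=[[[-0.02,0,-0.016],[0,0.033,0]],[[-0.04,0,-0.033],[0,0.067,0]],[[-0.061,0,-0.05],[0,0.1,0]],[[-0.082,0,-0.066],[0,0.133,0]],[[-0.082,0,-0.066],[0,0.133,0]]])

```text
t: 25.8
tool_pos: [0.4834, -0.2253, 0.2149]
orientation: [-0.552, -3.059, -0.011]
force: [-0.2, -0.4, -3.3]
opening: 0.021
gripper_force: 60.0
```

Call:
jog_arm(rows=[[[-0.027,0,-0.018],[0,0.033,0]],[[-0.054,0,-0.036],[0,0.067,0]],[[-0.081,0,-0.054],[0,0.1,0]],[[-0.108,0,-0.072],[0,0.133,0]],[[-0.108,0,-0.072],[0,0.133,0]]])

```text
t: 26.3
tool_pos: [0.5033, -0.2329, 0.2275]
orientation: [-0.516, -2.856, -0.065]
force: [-0.9, 0.1, -3.4]
opening: 0.0206
gripper_force: 60.0
```

```bash
python3 - <<'E'
from h import *
s=robot.read_state();print(s['t'],s['force'],s['q'],s['opening'])
P,R=now();c=cam('top');sn=cam('scene');pred((c,sn),(0,6,12))
X=[*BW,.07];print(turq(c,X,40),turq(sn,X,60))
y=-20.5;plan(sc((*bp(-.022,y),.112),(.05,0,0),y,48),sc((*bp(-.022,y),.112),(.05,0,0),y,58))
E
```

```text
26.3 [-0.8783134   0.12377576 -3.36231762] [-0.50125039  0.26451433  1.28317545 -0.03440376  1.83470199 -1.71947955] 0.020570469106950016
slip 0 pitch 36 [[382, 187], [404, 196], [380, 199], [404, 209]] [[264, 157], [255, 143], [278, 128], [269, 114]] lip z 0.114
slip 6 pitch 42 [[380, 191], [402, 200], [379, 200], [403, 210]] [[268, 158], [260, 143], [280, 128], [270, 114]] lip z 0.107
slip 12 pitch 48 [[378, 195], [401, 204], [379, 201], [403, 211]] [[273, 158], [264, 144], [281, 128], [271, 115]] lip z 0.101
([([388.1, 174.4], 36)], array([393.2, 187.3])) ([([240.6, 162.9], 124), ([254.4, 158.6], 57)], array([253.9, 162.2]))
[-0.117, 0.002, -0.092] [0.001, 0.136, 0.0] d 0.030 a 12
-- [ 0.528 -0.242  0.24 ]
[-0.088, -0.0, -0.083] [-0.0, 0.111, 0.0] d 0.024 a 10
-- [ 0.55  -0.25   0.247]
```

Call:
jog_arm(rows=[[[-0.029,0,-0.023],[0,0.034,0]],[[-0.058,0,-0.046],[0,0.068,0]],[[-0.088,0,-0.069],[0,0.102,0]],[[-0.117,0,-0.092],[0,0.136,0]]])

```text
t: 26.8
tool_pos: [0.5279, -0.2425, 0.2421]
orientation: [-0.48, -2.649, -0.112]
force: [0.5, 0.3, -1.7]
opening: 0.0207
gripper_force: 60.0
```

Call:
jog_arm(rows=[[[-0.03,0,-0.028],[0,0.037,0]],[[-0.06,0,-0.056],[0,0.074,0]],[[-0.088,0,-0.083],[0,0.111,0]],[[-0.088,0,-0.083],[0,0.111,0]],[[-0.088,0,-0.083],[0,0.111,0]]])

```text
t: 27.3
tool_pos: [0.5494, -0.2507, 0.2467]
orientation: [-0.448, -2.478, -0.148]
force: [0.2, 0.3, -2.1]
opening: 0.0211
gripper_force: 60.0
```

Call:
jog_arm(rows=[[[0,0,0],[0,0,0]],[[0,0,0],[0,0,0]],[[0,0,0],[0,0,0]]])

```text
t: 27.6
tool_pos: [0.5493, -0.2507, 0.2504]
orientation: [-0.449, -2.481, -0.146]
force: [0.3, 0.6, -1.3]
opening: 0.0209
gripper_force: 60.0
```

```bash
python3 - <<'E'
from h import *
s=robot.read_state();print(s['t'],s['force'],s['wrist_torque'],s['q'],s['opening'])
P,R=now();c=cam('top');sn=cam('scene');pred((c,sn),(0,6,12))
X=[*BW,.07];print(turq(c,X,40),turq(sn,X,60))
E
```

```text
27.6 [ 0.32245038  0.57161588 -1.2707056 ] [-0.15218561 -0.48825245  0.04428505] [-0.46924165  0.88819259  0.51485571 -0.09145558  2.36020405 -1.72595303] 0.02085195374987292
slip 0 pitch 58 [[382, 187], [404, 196], [384, 188], [409, 198]] [[264, 157], [255, 142], [265, 127], [256, 113]] lip z 0.114
slip 6 pitch 64 [[380, 191], [403, 200], [384, 189], [408, 199]] [[268, 156], [260, 142], [267, 127], [258, 113]] lip z 0.113
slip 12 pitch 70 [[379, 195], [401, 204], [384, 190], [408, 200]] [[273, 155], [264, 141], [268, 126], [259, 113]] lip z 0.113
([], array([393.2, 187.3])) ([([240.6, 162.9], 125), ([255.0, 159.2], 61)], array([253.9, 162.2]))
```

```bash
python3 - <<'E'
from h import *
P,R=now();st=(P+np.array([-.01,0,.05]),R);plan(st)
y=-20.5
for X,z,p in((-.07,.20,25),(-.12,.20,-4)):
    t=sc((*bp(X,y),z),(.05,0,0),y,p);plan(t,start=st);st=t
t=sc((.5565,.0138,.1),(0,0,0),9,-4);plan(t,start=st,maxd=.18)
E
```

```text
[0.185, -0.017, -0.175] [0.0, 0.0, 0.0] d 0.051 a 0
-- [ 0.539 -0.251  0.299]
[0.429, 0.021, 0.323] [0.001, -0.367, -0.0] d 0.107 a 33
-- [ 0.44  -0.209  0.298]
[0.409, 0.0, 0.322] [0.0, -0.322, -0.0] d 0.104 a 29
-- [ 0.361 -0.179  0.238]
[0.009, 0.521, 0.264] [-0.072, 0.0, -0.147] d 0.117 a 15
[-0.107, 0.476, 0.321] [-0.072, 0.0, -0.147] d 0.117 a 15
-- [0.474 0.001 0.141]
```

```bash
python3 - <<'E'
from h import *
P,R=now();st=(P+np.array([-.01,0,.05]),R);plan(st)
y=-20.5
for X,z,p in((-.07,.20,25),):
    t=sc((*bp(X,y),z),(.05,0,0),y,p);plan(t,start=st);st=t
t=sc((.555,-.06,.17),(0,0,0),-5,5);plan(t,start=st,maxd=.18);st=t
t=sc((.5565,.0138,.1),(0,0,0),9,-4);plan(t,start=st,maxd=.18)
E
```

```text
[0.185, -0.017, -0.175] [0.0, 0.0, 0.0] d 0.051 a 0
-- [ 0.539 -0.251  0.299]
[0.429, 0.021, 0.323] [0.001, -0.367, -0.0] d 0.107 a 33
-- [ 0.44  -0.209  0.298]
[0.071, 0.797, 0.374] [-0.021, -0.221, -0.172] d 0.177 a 25
-- [ 0.479 -0.053  0.224]
[0.168, 0.267, 0.38] [-0.057, -0.1, -0.145] d 0.099 a 17
-- [0.474 0.001 0.141]
```

Call:
jog_arm(rows=[[[0.09,-0.008,-0.085],[0,0,0]],[[0.185,-0.017,-0.175],[0,0,0]],[[0.185,-0.017,-0.175],[0,0,0]],[[0.185,-0.017,-0.175],[0,0,0]]])

```text
t: 28.1
tool_pos: [0.5399, -0.2508, 0.2982]
orientation: [-0.449, -2.479, -0.147]
force: [0.8, 0.0, -2.9]
opening: 0.0208
gripper_force: 60.0
```

Call:
jog_arm(rows=[[[0.1,0.005,0.08],[0,-0.09,0]],[[0.21,0.01,0.16],[0,-0.18,0]],[[0.32,0.015,0.24],[0,-0.27,0]],[[0.429,0.021,0.323],[0,-0.367,0]],[[0.429,0.021,0.323],[0,-0.367,0]]])

```text
t: 28.6
tool_pos: [0.4453, -0.2114, 0.2969]
orientation: [-0.522, -2.892, -0.057]
force: [0.6, 0.4, -0.2]
opening: 0.0209
gripper_force: 60.0
```

Call:
jog_arm(rows=[[[0.018,0.2,0.09],[-0.005,-0.055,-0.043]],[[0.036,0.4,0.187],[-0.01,-0.11,-0.086]],[[0.053,0.6,0.28],[-0.016,-0.165,-0.129]],[[0.071,0.797,0.374],[-0.021,-0.221,-0.172]],[[0.071,0.797,0.374],[-0.021,-0.221,-0.172]]])

```text
t: 29.1
tool_pos: [0.4694, -0.047, 0.2206]
orientation: [0.131, 2.997, 0.061]
force: [-0.1, -1.3, -2.7]
opening: 0.0208
gripper_force: 60.0
```

Call:
jog_arm(rows=[[[0.055,0.09,0.125],[-0.019,-0.033,-0.048]],[[0.11,0.18,0.25],[-0.038,-0.067,-0.097]],[[0.168,0.267,0.38],[-0.057,-0.1,-0.145]],[[0.168,0.267,0.38],[-0.057,-0.1,-0.145]],[[0.168,0.267,0.38],[-0.057,-0.1,-0.145]]])

```text
t: 29.6
tool_pos: [0.4575, 0.0054, 0.1507]
orientation: [-0.195, 2.82, 0.143]
force: [0.5, -0.3, -1.1]
opening: 0.0206
gripper_force: 60.0
```

Call:
jog_arm(rows=[[[0,0,0],[0,0,0]],[[0,0,0],[0,0,0]]])

```text
t: 29.8
tool_pos: [0.4605, 0.0048, 0.1547]
orientation: [-0.197, 2.814, 0.14]
force: [0.6, -0.2, -2.0]
opening: 0.0206
gripper_force: 60.0
```

```bash
python3 - <<'E'
from h import *
s=robot.read_state();print(s['t'],s['force'],s['wrist_torque'],s['q'],s['opening'])
P,R=now();c=cam('top');sn=cam('scene');pred((c,sn),(-4,0,4,8));print(white(c,(150,230,295,350)),white(sn,(120,240,280,370)))
hsv=cv2.cvtColor(c['frame'],cv2.COLOR_RGB2HSV);m=cv2.inRange(hsv,(75,80,60),(100,255,255))
n,l,st,ce=cv2.connectedComponentsWithStats(m)
print([(np.round(ce[i],1).tolist(),int(st[i,4])) for i in range(1,n) if st[i,4]>4 and 215<ce[i][0]<440 and 140<ce[i][1]<250])
mm=m[165:205,372:415]
for r in mm: 
    if r.any(): print(''.join('#' if x else '.' for x in r))
print('rim',proj(c,[*BW,.056]))
plan(sc((.5565,.0138,.1),(0,0,0),9,-4))
E
```

```text
29.8 [ 0.61054609 -0.24715793 -1.97514648] [-0.11833289  0.34304389 -0.03839848] [-0.28098225 -0.62888665  2.22238887  0.2074919   1.28629681 -2.02358022] 0.02058451670723985
slip -4 pitch -0 [[305, 188], [329, 185], [309, 214], [334, 211]] [[331, 199], [306, 189], [350, 169], [325, 160]] lip z 0.108
slip 0 pitch 4 [[306, 190], [329, 187], [309, 214], [334, 211]] [[332, 201], [307, 190], [351, 170], [326, 160]] lip z 0.099
slip 4 pitch 7 [[306, 191], [329, 188], [309, 215], [334, 211]] [[333, 202], [308, 192], [351, 170], [326, 161]] lip z 0.090
slip 8 pitch 11 [[306, 193], [329, 190], [309, 215], [334, 212]] [[335, 204], [310, 193], [351, 171], [326, 161]] lip z 0.081
[[329, 188], [307, 190], [310, 215], [333, 212]] [[326, 161], [309, 190], [333, 200], [350, 182], [350, 170], [341, 162]]
[([389.2, 174.0], 38), ([400.5, 175.5], 42), ([406.6, 184.4], 47), ([395.9, 190.5], 76)]
................##.........................
...............######......................
..............#######.....######...........
..............########...########..........
..............#######....########..
[... 259 characters left out ...]
..######.....
...............................#######.....
...............................########....
......................#........########....
....................####........#######....
..................######........######.....
..................#######..........##......
..................#######...#..............
..................############.............
...................###########.............
....................##..#######............
........................#######............
.........................######............
.........................#####.............
rim [392.664725   187.60082594]
[-0.045, -0.038, 0.078] [0.043, -0.083, -0.021] d 0.019 a 9
-- [0.474 0.001 0.141]
```

All five chunks are in the bowl (blobs within 20 px of its centre) and none are in the tray. Now place the scoop on the pad.

```bash
python3 - <<'E'
from h import *
st=now()
for z in(.06,.012):
    t=sc((.5565,.0138,z),(0,0,0),9,-2);plan(t,start=st);st=t
E
```

```text
[0.007, -0.051, 0.255] [0.044, -0.061, -0.02] d 0.052 a 7
-- [0.475 0.001 0.104]
[0.098, 0.0, 0.219] [0.0, 0.0, 0.0] d 0.048 a 0
-- [0.475 0.001 0.056]
```

Call:
jog_arm(rows=[[[0.003,-0.025,0.127],[0.022,-0.03,-0.01]],[[0.007,-0.051,0.255],[0.044,-0.061,-0.02]],[[0.007,-0.051,0.255],[0.044,-0.061,-0.02]],[[0.007,-0.051,0.255],[0.044,-0.061,-0.02]],[[0.007,-0.051,0.255],[0.044,-0.061,-0.02]]])

```text
t: 30.4
tool_pos: [0.4752, 0.0014, 0.1048]
orientation: [-0.214, 2.715, 0.046]
force: [-0.0, -0.6, -0.7]
opening: 0.021
gripper_force: 60.0
```

Call:
jog_arm(rows=[[[0.03,0,0.07],[0,0,0]],[[0.065,0,0.145],[0,0,0]],[[0.09,0,0.2],[0,0,0]],[[0.09,0,0.2],[0,0,0]],[[0.09,0,0.2],[0,0,0]]])

```text
t: 30.9
tool_pos: [0.4739, 0.0017, 0.0589]
orientation: [-0.214, 2.717, 0.047]
force: [-0.2, 0.4, -1.8]
opening: 0.0206
gripper_force: 60.0
```

```bash
python3 - <<'E'
from h import *
s=robot.read_state();print(s['t'],s['force'],s['wrist_torque'],s['q'][2])
c=cam('top');sn=cam('scene');pred((c,sn),(-2,0,2,4,6));print(white(c,(150,230,295,350)),white(sn,(120,250,280,370)))
plan(sc((.5565,.0138,.003),(0,0,0),9,-2))
E
```

```text
30.9 [-0.15158321  0.35145041 -1.79988697] [-0.03999851  0.45097721  0.00970319] 2.429095204286061
slip -2 pitch -4 [[308, 186], [331, 183], [311, 211], [334, 208]] [[325, 224], [301, 211], [345, 196], [321, 184]] lip z 0.022
slip 0 pitch -2 [[308, 187], [331, 184], [311, 211], [334, 208]] [[325, 224], [301, 212], [345, 196], [321, 184]] lip z 0.017
slip 2 pitch 0 [[308, 187], [331, 184], [311, 211], [334, 208]] [[326, 225], [302, 213], [345, 196], [321, 185]] lip z 0.012
slip 4 pitch 2 [[309, 188], [331, 185], [311, 211], [334, 208]] [[326, 226], [302, 213], [345, 196], [321, 185]] lip z 0.007
slip 6 pitch 4 [[309, 189], [331, 186], [311, 212], [334, 208]] [[327, 227], [303, 214], [345, 196], [321, 185]] lip z 0.003
[[331, 185], [309, 187], [312, 212], [334, 209]] [[321, 186], [304, 213], [326, 225], [343, 209], [345, 197], [336, 187]]
[0.02, -0.004, 0.058] [0.0, -0.0, 0.0] d 0.012 a 0
-- [0.475 0.001 0.047]
```

Call:
jog_arm(rows=[[[0.006,-0.004,0.015],[0,0,0]],[[0.012,-0.004,0.032],[0,0,0]],[[0.018,-0.004,0.048],[0,0,0]],[[0.018,-0.004,0.048],[0,0,0]]])

```text
t: 31.4
tool_pos: [0.4753, 0.0009, 0.0488]
orientation: [-0.214, 2.715, 0.046]
force: [0.2, -0.4, 2.8]
opening: 0.0208
gripper_force: 60.0
```

Call:
jog_arm(rows=[[[0.002,0,0.005],[0,0,0]],[[0.004,0,0.01],[0,0,0]],[[0.004,0,0.01],[0,0,0]]])

```text
t: 31.7
tool_pos: [0.4761, 0.0007, 0.0479]
orientation: [-0.214, 2.714, 0.045]
force: [-5.4, -0.5, 10.6]
opening: 0.0208
gripper_force: 60.0
```

```bash
python3 - <<'E'
from h import *
s=robot.read_state();print(s['t'],s['force'],s['wrist_torque'],s['q'][2])
plan(sc((.5565,.0138,.003),(0,0,0),9,-2))
E
```

```text
31.7 [-5.37864642 -0.51320512 10.64311795] [ 0.11185203  0.21363349 -0.00483759] 2.437815742080549
[0.004, 0.002, 0.003] [-0.0, 0.001, 0.0] d 0.001 a 0
-- [0.475 0.001 0.047]
```

Call:
jog_arm(rows=[[[-0.002,0,-0.004],[0,0,0]],[[-0.002,0,-0.004],[0,0,0]]])

```text
t: 31.9
tool_pos: [0.4753, 0.0009, 0.0477]
orientation: [-0.214, 2.715, 0.045]
force: [-2.5, -0.5, 7.2]
opening: 0.0204
gripper_force: 60.0
```

Call:
jog_arm(rows=[[[-0.002,0,-0.004],[0,0,0]],[[-0.002,0,-0.004],[0,0,0]],[[-0.002,0,-0.004],[0,0,0]],[[-0.002,0,-0.004],[0,0,0]],[[-0.002,0,-0.004],[0,0,0]]], hand=-0.3)

```text
t: 32.4
tool_pos: [0.4739, 0.0012, 0.047]
orientation: [-0.214, 2.718, 0.047]
force: [-0.2, 0.2, -0.8]
opening: 0.0562
gripper_force: 0.0
```

Call:
jog_arm(rows=[[[0,0,-0.08],[0,0,0]],[[0,0,-0.18],[0,0,0]],[[0,0,-0.3],[0,0,0]],[[0,0,-0.4],[0,0,0]],[[0,0,-0.5],[0,0,0]]])

```text
t: 32.9
tool_pos: [0.4344, -0.0053, 0.1392]
orientation: [-0.215, 2.719, 0.047]
force: [-13.3, -2.1, 14.7]
opening: 0.0603
gripper_force: 0.0
```

Call:
jog_arm(rows=[[[-0.3,0,-0.5],[0,0.2,0]],[[-0.3,0,-0.5],[0,0.2,0]],[[-0.3,0,-0.5],[0,0.2,0]],[[-0.3,0,-0.5],[0,0.2,0]],[[-0.3,0,-0.5],[0,0.2,0]]])

```text
t: 33.4
tool_pos: [0.4504, -0.0029, 0.2545]
orientation: [-0.241, 3.031, 0.014]
force: [0.1, -0.3, -1.4]
opening: 0.0606
gripper_force: 0.0
```

```bash
python3 - <<'E'
from h import *
s=robot.read_state();print(s['t'],s['tool_pos'],s['force'])
c=cam('top');sn=cam('scene')
print('meas',white(c,(150,230,295,350)),white(sn,(120,250,280,370)))
O=np.array([.5565,.0138,.003])
for d in(0,4):print('pred',d,*[[np.round(proj(cc,O+Rs(9,d)@np.array(q)),0).astype(int).tolist() for q in((.05,.046,.0),(.05,-.046,.0),(-.05,.046,.047),(-.05,-.046,.047))] for cc in(c,sn)])
hsv=cv2.cvtColor(c['frame'],cv2.COLOR_RGB2HSV);m=cv2.inRange(hsv,(75,80,60),(100,255,255))
n,l,st,ce=cv2.connectedComponentsWithStats(m)
print([(np.round(ce[i],1).tolist(),int(st[i,4])) for i in range(1,n) if st[i,4]>4 and 215<ce[i][0]<440 and 140<ce[i][1]<280])
E
```

```text
33.4 [ 0.45037437 -0.00294577  0.25448424] [ 0.07693917 -0.26133602 -1.38981644]
meas [[331, 183], [309, 186], [312, 210], [334, 207]] [[320, 188], [302, 215], [325, 227], [342, 211], [343, 199], [334, 190]]
pred 0 [[309, 187], [331, 184], [311, 210], [334, 207]] [[325, 228], [301, 215], [344, 199], [320, 187]]
pred 4 [[309, 187], [331, 184], [311, 210], [334, 206]] [[325, 229], [301, 216], [344, 198], [319, 187]]
[([389.2, 174.0], 38), ([400.5, 175.5], 42), ([406.6, 184.4], 47), ([395.9, 190.5], 76)]
```

```bash
python3 - <<'E'
from h import *
a=cv2.cvtColor(cv2.imread('pics/top0.png'),cv2.COLOR_BGR2RGB);c=cam('top');f=c['frame']
def cen(im,lo,hi,b):
    m=cv2.inRange(cv2.cvtColor(im,cv2.COLOR_RGB2HSV),lo,hi)[b[0]:b[1],b[2]:b[3]];y,x=np.nonzero(m);return np.round([x.mean()+b[2],y.mean()+b[0],len(x)],1)
for n,lo,hi,b in(('carn',(0,170,120),(10,255,255),(180,195,232,242)),('jasper',(11,90,140),(22,200,255),(198,209,235,244)),('cup',(0,0,150),(180,50,255),(170,192,185,207)),('spool',(0,0,180),(180,50,255),(145,172,320,345))):
    print(n,cen(a,lo,hi,b),cen(f,lo,hi,b))
robot.close_job()
E
```

```text
carn [236.5 186.8  32. ] [236.5 186.8  32. ]
jasper [238.7 202.8  26. ] [238.7 202.8  28. ]
cup [195.8 180.9 186. ] [195.8 180.9 188. ]
spool [331.2 158.4 247. ] [331.2 158.4 248. ]
the job is handed in; nothing more can be done
```

The job is handed in at about 33 s: all five turquoise chunks are in the scale's bowl and the empty scoop stands flat on the pad where it started. The scoop slipped on the first lift, so I set it down loaded in the compartment and regripped before carrying; the stones, cup and spool I checked had not moved.

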